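Putting the dosing beakers away under the flap of the rind-washer's caddy

ROBOT

A 6-joint arm with a two-finger parallel gripper is mounted at the origin on the work surface. World frame = base frame: x ahead of the robot, y to its left, z up, the work surface at z = 0. Lengths are in mm, angles in rad, forces in N, time in s.
With the tool pointing down it reaches from about 350 to 975 mm from the base axis. Payload 7.1 kg.
Tool frame: the origin (TCP) lies between the finger pads; the fingertips stand 8 mm ahead of it and the grasp point (between the pads) lies 11 mm behind it; x points along the fingers, y is the direction in which the jaws open and shut, and the axes are right-handed (so a half turn about x gives the same grasp; the last joint's range is limited). The gripper opens to 88 mm and grips with 3 to 60 N. Pads are 20 mm wide; open, the fingers measure 115 mm over their backs; the gripper's body (75 mm by 178 mm) begins 61 mm behind the grasp point.
Start: joints at [-1.246, 0.423, 1.63, -0, 1.089, -0.019], TCP at [210.684, -588.402, 230.675] pointing down, gripper open.
Joint ranges: [-3, 3], [-0.9, 2.11], [0.09, 2.58], [-1.31, 4.45], [0.11, 2.69], [-2.54, 2.54]. Speed limits (rad/s): [2.39, 2.39, 3.01, 3.14, 3.14, 3.14].

INTERFACE

Orientations are given as a rotation vector (axis times angle).
In Python, from workcell import ctrl gives the robot as it stands.
- The arm moves only by the tool apply_moves, never from a script. Its argument "increments" is a list of rows, each an object with "gripper": the opening in per cent of the stroke, from 0 (shut) to 100 (fully open); "delta_pos": the shift along the tool's x, y, z in cm, a list of three; "dr": the turn, a rotation vector about the tool's x, y, z in rad, a list of three. In form: [{"gripper": gripper, "delta_pos": [dx, dy, dz], "dr": [ax, ay, az]}, ...]. A call has exactly 5 rows; each row shifts and turns the commanded pose from where the row before left it, along the tool's axes as they then stand; what a row does not reach is not made up. A row lasts 1/12 s, in which the tool goes at most 41.7 mm and 7.16 degrees, less where a joint would pass 70% of its speed; a pose out of reach is approached as far as the arm can. A call with a gripper value outside its range is refused whole. The fingers move at their own pace and stop on an object; the grip force is fixed at half the most. Time passes only in rows, so rows that do not move let the fingers close, or fill a call up. It gives the time, the measured TCP pose, the force and the opening at its end, in the units of the state.
- ctrl.get_obs(): the state, without advancing time (a new reading comes with each control period).
- ctrl.get_image(name): name is "scene" or "top" or "wrist"; returns a dict with "img" (384x512x3 uint8, red, green, blue), "range_z" (384x512 float32, mm along the optical axis (not along the pixel's ray), 0 where there is no reading), "mtx" (3x3 intrinsics, pixels), "k1" (the pictures are not rectified: a ray, as slopes to the right and down, at radius r is drawn at 1 + k1 r^2 times it, then the intrinsics apply), "rvec" (rotation vector, rad) and "tvec" (3), from world to camera coordinates, as OpenCV has them. Camera axes: x right, y down, z forward; pixel columns grow to the right and rows downward; lengths in mm; the calibration is good to about 2 mm. A picture is of the moment at which its call begins.
- ctrl.close_job(): hands the job in, once; it reports no verdict.
The state is a dict: "t": time; "qpos": joint angles; "qvel": joint speeds; "joint_torque": joint torques, N m; "ee_pos": TCP position; "orientation": TCP orientation; "ft_force": force on the tool from outside, world axes, zero at the start; "moment": the same for the moment, N m; "width": finger opening in mm.
Only numpy, scipy, OpenCV 4.12 (cv2) and the standard library are available. Lean on these libraries where they do the work, as an engineer would, in place of code of your own. Each camera call takes 0.05 s, during which the arm holds its last target. There are 200 camera calls.

TASK

The rind wash is done: lift the white divider flap of the grey caddy by its steel handle until it rests against the wooden carry bar. In the lower tier the large blue dosing beaker stands in its seat; put the green beaker from the draining rack upright into it and then the yellow one into the green, each set in gently, without pressing, and fully home. Finally close the flap all the way over the nest, and leave the brush, bottle, jars and everything else where they are.

Things in the scene. Friction and masses are not known exactly. Their poses are not given: they have to be found in the camera images.
- caddy: grey open caddy, 265 (x) by 260 (y) mm, fixed on a 60 mm stack of boards (300 by 340); origin at the centre of its underside, front towards local -x. Heights from there: floor 6 mm; front wall 86 mm high, ends and rear 113 mm. Local x -126 to +31 mm: lower tier under the flap, empty tray above it; behind: open bottle bay. A 26 mm high divider along x at local y -22 parts the lower tier: brush at its -y side, seat at its +y side
- carry_bar (a point): middle of the caddy's round wooden carry bar: 20 mm thick, along the caddy's y, 172 mm above the caddy's underside, 24 mm in front of the hinge axis. It ends in 50 mm wide cheeks at the caddy's ends (local y +-127 mm, up to 193 mm)
- flap (a joint): opening (rad) of the white divider flap: 0 shut, level on the front wall; 1.134 (65 deg) fully open, leaning on the carry bar and still overhanging the lower tier. Stiff friction hinge: stays at any angle it is left at; about 2 to 6 N at the handle moves it. Starts up to 0.2 ajar. Flap 7 mm thick, 244 mm wide (y), 158 mm from hinge axis to its free front edge
- flap_hinge (a point): middle of the flap's hinge axis (fixed on the caddy; axes as the caddy's, hinge axis along y), 89.5 mm above the caddy's underside; the shut flap lies in this height and extends from here 158 mm towards local -x; opening raises that front edge
- flap_handle (a point): middle of the flap's steel pull bar: round, 10 mm thick, 84 mm long along the caddy's y, on two end posts, 31 mm clear above the flap. It moves and turns with the flap; with the flap shut it lies 130 mm in front of the hinge axis (local -x) and 39.5 mm above it
- seat (a point): centre of the beaker seat, on the lower tier's floor, 66 mm in front of the hinge axis and 40 mm to the +y side of the caddy's middle: a black collar 7 mm high, 68 mm inside and 76 mm outside diameter. Axes as the caddy's
- large_center (a point): middle (25 mm above its underside) of the large blue beaker: open on top, 50 mm high, 58 mm across at the foot, 68 mm at the rim, wall 2.5 mm, solid base 12 mm thick; z is its upright axis. Starts upright in the seat, under the flap
- middle_center (a point): the same point of the middle green beaker, on the draining rack at the start: 50 mm high, 49 mm at the foot, 59 mm at the rim, wall 2.5, base 12 mm. Nested fully home it stands 12 mm higher than the large one, its rim 12 mm proud of the large one's
- small_center (a point): the same point of the small yellow beaker, on the draining rack at the start: 50 mm high, 40 mm at the foot, 50 mm at the rim, wall 2.5, base 12 mm. Nested fully home it stands 12 mm higher than the middle one; the top of the whole nest is then 6 mm below the shut flap
- drainrack: white draining rack, 150 (x) by 330 (y) mm, top 75 mm above the table, fixed; origin on the table under its centre. The green and yellow beakers and the salt jar stand on it in a row along its y, about 105 mm apart, in any order
- saltjar: small jar with a steel cap, 52 mm wide, 58 mm high, on the draining rack; not to be moved. Origin under its centre
- brush: wooden rind brush, 125 x 46 x 30 mm, lying in the lower tier beside the divider; stays there. Origin under its centre
- brinebottle: white bottle with red cap, 64 mm wide, 175 mm high, in the caddy's rear bay. Origin under its centre
- culturejar: amber jar with blue cap, 60 mm wide, 90 mm high, in the caddy's rear bay. Origin under its centre
- trier: cheese trier lying on the table to the left of the draining rack: T-handle 90 mm along its x, shank 150 mm along its y, 17 mm high. Origin under the middle of the T-handle
Mind the look-alikes: they are no part of the job. Of the things that look like the part that bears middle_center, the larger one is meant. Of the things shaped like the part that bears small_center, the yellow one is meant.

How it is judged (in metres and radians):
On the way, in this order (a step that is already met when the one before it is completed fails the run):
1. the flap is lifted right up to the carry bar (value of joint flap above 1.08 rad), for 0.2 s.
2. the middle beaker is home inside the large one (horizontal distance between large_center and seat below 0.007 m and angle between each of large_center, middle_center's own z axis and vertical below 0.12 rad and z of large_center in the frame of seat between 0.02 and 0.029 m and horizontal distance between middle_center and seat below 0.01 m and z of middle_center in the frame of seat between 0.032 and 0.041 m), for 0.2 s.
3. the small beaker is home inside the middle one (all of step 2 and horizontal distance between small_center and seat below 0.013 m and angle between small_center's own z axis and vertical below 0.12 rad and z of small_center in the frame of seat between 0.044 and 0.053 m), for 0.2 s.
At the end, for the whole second after the job is handed in: Beakers upright (7 deg) one inside the other in the seat: centres within 7, 10, 13 mm of its axis and within 4 mm of nested height (25, 37, 49 mm above the tier floor); flap shut within 0.035 rad and still; bystanders within 30 mm of their starts (all of step 3 and value of joint flap below 0.035 rad and velocity of joint flap below 0.05 rad/s and distance of each of saltjar, brush, brinebottle, culturejar, trier from where it was at the start of the episode below 0.03 m); the robot touches nothing.
It fails at once if the nest is banged or pressed down hard (more than 45 N) (contact force between large and caddy above 45 N).
It fails at once if a bystander is knocked over or pushed away (distance of any of saltjar, brush, brinebottle, culturejar, trier from where it was at the start of the episode above 0.03 m or angle between any of saltjar, brush, brinebottle, culturejar, trier's own z axis and vertical above 0.5 rad).
It also fails if it takes over 72 s, if anything falls off the work surface, if the arm or the gripper's body presses on something with over 40 N, if the wrist force passes 120 N, or if a joint passes its speed limit or range.

## Working session

There is one attempt and no reset: what is moved stays moved. The work goes in short steps, Python scripts to look and compute and a tool call to move; the robot and the scene stay as the last step left them, time stands still between calls to the robot, and variables do not carry over. Pictures are saved under pics/ and viewed, about 8 in all and at most 12, crops included, and the job is handed in when it is done.

Besides the shell and the picture viewer there is one more tool, called after "Call:" as name(argument=value, ...), one argument or row to a line, values as JSON. apply_moves: Moves the arm, as the interface text tells. Its arguments: {"type":"object","properties":{"increments":{"type":"array","items":{"type":"object","properties":{"gripper":{"type":"number"},"delta_pos":{"type":"array","items":{"type":"number"}},"dr":{"type":"array","items":{"type":"number"}}}}}},"required":["increments"]}

```bash
ls; mkdir -p pics; python3 - <<'E'
from workcell import ctrl
import cv2,numpy as np
print(ctrl.get_obs())
ims=[]
for n in ("scene","top"):
    d=ctrl.get_image(n); np.savez(f"pics/{n}0.npz",**d); ims.append(d["img"])
    R=cv2.Rodrigues(d["rvec"])[0]; print(n,d["mtx"].tolist(),d["k1"],(-R.T@np.ravel(d["tvec"])).round(),(R[2]).round(2), (d["range_z"]>0).mean())
    cv2.imwrite(f"pics/{n}0.png",cv2.resize(d["img"][:,:,::-1],(800,600),interpolation=cv2.INTER_CUBIC))
E
```

```text
pics
{'t': 0.0, 'qpos': array([-1.24598148e+00,  4.23823060e-01,  1.63066576e+00,  3.29220207e-06,
        1.08860234e+00, -1.89895167e-02]), 'qvel': array([ 3.25882668e-06, -1.14871973e-03,  2.75736690e-05, -4.25610175e-04,
        7.72113637e-04, -2.44932680e-04]), 'joint_torque': array([ 1.42921774e-03, -5.44613814e+01, -2.73667556e+01,  6.41629030e-02,
        2.29208276e-02, -1.33337062e-04]), 'ee_pos': array([ 210.53090697, -587.90893522,  229.92231319]), 'orientation': array([ 2.03506716,  0.35488858, -2.03553271]), 'ft_force': array([ 0.14056027, -1.19476998, -0.29864856]), 'moment': array([ 0.02444818, -0.04915649,  0.03087261]), 'width': 87.92026448878372}
scene [[422.93346845087916, 0.0, 265.53809968618475], [0.0, 422.93346845087916, 191.14387364298975], [0.0, 0.0, 1.0]] 0.0130047851318625 [1091. -390.  905.] [-0.49  0.48 -0.73] 0.9958445231119791
top [[356.0601807877759, 0.0, 255.79838453936176], [0.0, 356.0601807877759, 193.4912681616416], [0.0, 0.0, 1.0]] -0.029714914677608565 [ 381.  126. 1035.] [ 0.23  0.01 -0.97] 0.9960174560546875
```

View pics/scene0.png

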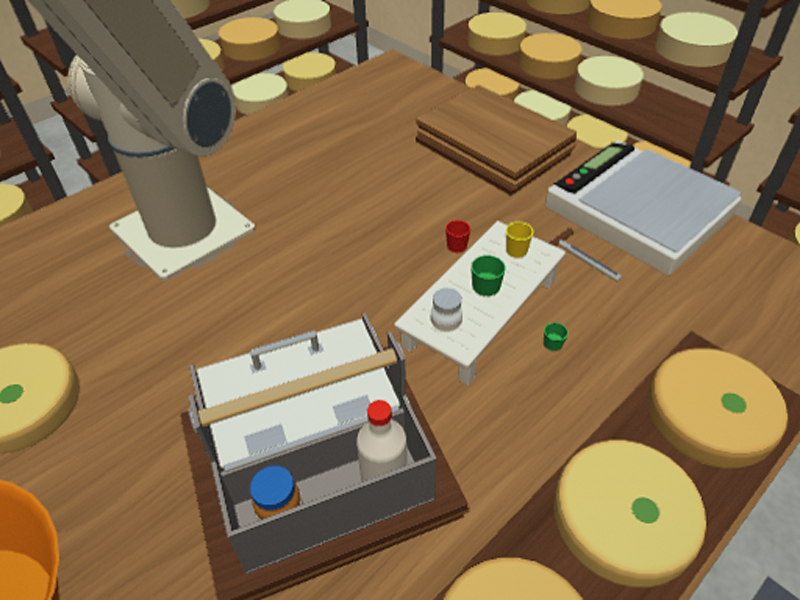

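View pics/top0.png

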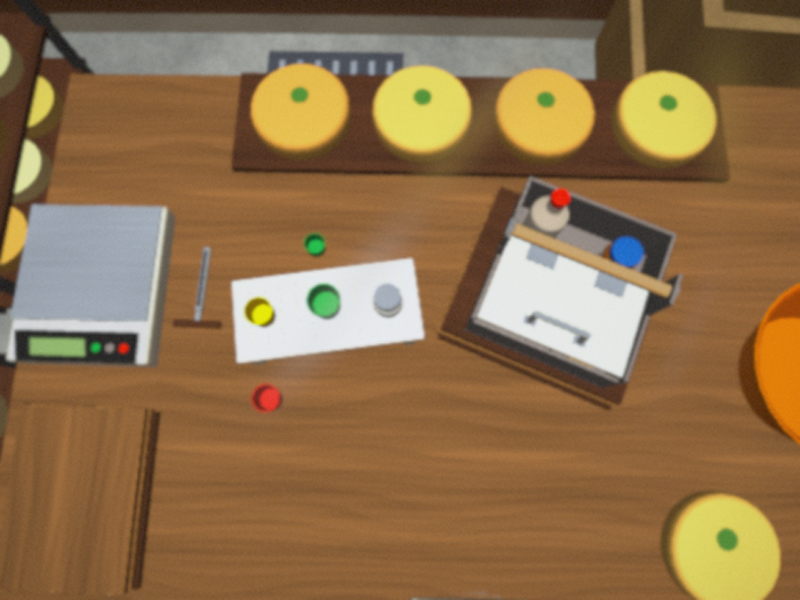

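Top view (800x600 px): the large green beaker is at (324,300), yellow at (259,312) and the salt jar at (388,300). The look-alikes are the small green cup at (315,244) and the red cup at (266,398), both on the table. The flap handle is at (558,325) and the carry bar runs from (515,232) to (668,292).

```bash
cat > h.py <<'E'
import numpy as np,cv2
from workcell import ctrl
def cam(n,save=None):
    d=ctrl.get_image(n)
    if save: cv2.imwrite(f"pics/{save}.png",d["img"][:,:,::-1])
    return d
def cloud(d):
    """world point per pixel from range"""
    h,w=d["range_z"].shape; r,R,o=rays(d,np.dstack(np.meshgrid(np.arange(w),np.arange(h))).reshape(-1,2))
    return ((r*d["range_z"].reshape(-1,1))@R+o).reshape(h,w,3)
def rays(d,uv):
    K=np.asarray(d["mtx"],float); R=cv2.Rodrigues(np.asarray(d["rvec"],float))[0]
    p=cv2.undistortPoints(np.asarray(uv,float).reshape(-1,1,2),K,np.array([float(d["k1"]),0,0,0]))[:,0]
    return np.c_[p,np.ones(len(p))],R,-R.T@np.ravel(d["tvec"])
def onplane(d,uv,z):
    r,R,o=rays(d,uv); w=r@R
    return o+w*((z-o[2])/w[:,2])[:,None]
def hsv(d): return cv2.cvtColor(d["img"],cv2.COLOR_RGB2HSV)
E
python3 - <<'E'
from h import *
for n in ("top","scene"):
    d=dict(np.load(f"pics/{n}0.npz")); P=cloud(d); H=hsv(d); Z=P[...,2]
    print(n)
    # caddy-bar: wood coloured
    box=np.zeros(Z.shape,bool)
    if n=="top": box[120:260,280:450]=1
    else: box[200:300,110:275]=1
    bar=box&(Z>232)&(Z<255)&(H[...,0]>8)&(H[...,0]<28)&(H[...,1]>70)
    q=P[bar]; c=q.mean(0); u=np.linalg.svd(q[:,:2]-c[:2],full_matrices=False)[2][0]
    t=(q[:,:2]-c[:2])@u; print("bar n",len(q),"c",c.round(1),"dir",u.round(3),"ext",np.percentile(t,[0,1,99,100]).round(),"ztop",np.percentile(q[:,2],95).round(1), "mid",(c[:2]+u*(t.min()+t.max())/2).round(1), "ang",np.degrees(np.arctan2(-u[0],u[1])))
    wh=box&(H[...,1]<40)&(H[...,2]>180)&(Z>140)&(Z<200)
    q=P[wh]; c=q.mean(0); v=np.linalg.svd(q-c,full_matrices=False)[2][2]; v*=np.sign(v[2])
    print("flap n",len(q),c.round(1),v.round(3),"tilt",np.arccos(v[2]).round(3))
    # handle: points above flap plane 20..50
    h=(P-c)@v; hm=box&(h>22)&(h<50)&(H[...,1]<60)&(Z>165)&(Z<232)
    q=P[hm]; print("handle n",len(q),np.median(q,0).round(1),q.min(0).round(),q.max(0).round())
    for nm,lo,hi in (("green",45,80),("yellow",24,33)):
        m=(H[...,0]>lo)&(H[...,0]<hi)&(H[...,1]>110)&(Z>85)&(Z<135)
        m=m.astype(np.uint8)
        k,l,s,cc=cv2.connectedComponentsWithStats(m)
        for i in range(1,k):
            if s[i,4]>60:
                q=P[l==i]; top=q[q[:,2]>117]
                cen,r=cv2.minEnclosingCircle(top[:,:2].astype(np.float32)) if len(top)>3 else (0,0)
                print(nm,s[i],"rim",np.round(cen,1),round(r,1),"zmax",q[:,2].max().round(1))
    m=(Z>120)&(Z<142)&(P[...,0]>350)&(P[...,0]<600)&(P[...,1]>0)&(P[...,1]<250)&(H[...,1]<60)
    q=P[m]; print("salt",len(q),np.median(q,0).round(1) if len(q) else 0)
    m=(Z>70)&(Z<80)&(H[...,1]<50)&(P[...,0]>300)&(P[...,0]<650)&(P[...,1]>0)
    print("rack",cv2.minAreaRect(P[m][:,:2].astype(np.float32)))
E
```

```text
top
bar n 883 c [ 638.9 -156.2  240. ] dir [-0.374 -0.927] ext [-129. -127.  119.  123.] ztop 243.8 mid [ 640.  -153.5] ang 158.03707727110663
flap n 5125 [ 588.4 -129.2  160.9] [ 0.083 -0.034  0.996] tilt 0.09
handle n 814 [ 720.4 -120.   183.9] [ 526. -314.  167.] [790. -22. 210.]
green [198 183  18  19 240] rim [597.  265.1] 27.2 zmax 128.2
yellow [157 190  18  18 206] rim [576.1 373.4] 23.5 zmax 127.7
salt 131 [590.9 155.1 132.9]
rack ((571.845703125, 466.1101379394531), (156.23190307617188, 742.2186889648438), 0.003685927949845791)
scene
bar n 1189 c [ 645.4 -160.   238.9] dir [-0.378 -0.926] ext [-130. -128.  118.  119.] ztop 242.7 mid [ 647.4 -155.2] ang 157.81953545100637
flap n 5380 [ 602.4 -136.8  161.8] [-0.031 -0.015  0.999] tilt 0.034
handle n 620 [ 696.5 -119.7  199.9] [ 530. -282.  182.] [765. -34. 216.]
green [302 164  21  24 410] rim [598.8 261.1] 30.8 zmax 127.4
yellow [324 142  17  12  63] rim [579.3 371.5] 27.6 zmax 128.1
salt 71 [593.3 152.9 131.6]
rack ((574.7091064453125, 783.3444213867188), (150.47781372070312, 1385.9632568359375), 0.005887934938073158)
```

```bash
cat >> h.py <<'E'
from scipy.spatial.transform import Rotation as Ro
YAW=np.radians(-22.0); CX=np.array([np.cos(YAW),np.sin(YAW),0]); CY=np.array([-np.sin(YAW),np.cos(YAW),0]); UZ=np.array([0,0,1.])
def frame(xt,yt):
    xt=xt/np.linalg.norm(xt); yt=yt-xt*(xt@yt); yt/=np.linalg.norm(yt)
    return np.c_[xt,yt,np.cross(xt,yt)]
def plan(pos,Rt=None,o=None,start=None):
    """rotation vector (tool) and translation (cm) in tool axes BEFORE and AFTER turning"""
    o=o or ctrl.get_obs(); R0=Ro.from_rotvec(o["orientation"]).as_matrix(); p0=o["ee_pos"]
    if start is not None: p0=start
    Rt=R0 if Rt is None else Rt
    dr=Ro.from_matrix(R0.T@Rt).as_rotvec(); d=np.asarray(pos)-p0
    print("dr",dr.round(3),"|dr|",np.linalg.norm(dr).round(3),"cm before",(R0.T@d/10).round(2),"after",(Rt.T@d/10).round(2),"world",d.round(1))
E
python3 - <<'E'
from h import *
R0=Ro.from_rotvec(ctrl.get_obs()["orientation"]).as_matrix(); print(R0.round(3))
for s in (1,-1): plan([549,-116,310],frame(-UZ,s*CX))
E
```

```text
[[-0.     0.337 -0.941]
 [ 0.001 -0.941 -0.337]
 [-1.    -0.001 -0.   ]]
dr [-0.843 -0.001  0.001] |dr| 0.843 cm before [ -7.95 -33.03 -47.77] after [ -8.    13.7  -56.44] world [338.5 472.   80. ]
dr [2.299e+00 2.000e-03 1.000e-03] |dr| 2.299 cm before [ -7.95 -33.03 -47.77] after [ -8.   -13.7   56.44] world [338.5 472.   80. ]
```

```bash
python3 - <<'E'
from h import *
for n in ("top","scene"):
    P=cloud(dict(np.load(f"pics/{n}0.npz"))); m=(P[...,2]>60)&(P[...,1]<-320)&(P[...,0]>150)&(P[...,0]<800)&(P[...,2]<600)
    q=P[m]; print(n,q.min(0).round(),q.max(0).round(),np.percentile(q[:,2],99).round())
E
```

```text
top [ 173. -589.   60.] [ 709. -336.  129.] 128.0
scene [ 192. -512.   60.] [ 732. -320.  166.] 128.0
```

Call:
apply_moves(
  increments=[
    {"gripper": 100,"delta_pos": [-4,0,0],"dr": [-0.105,0,0]},
    {"gripper": 100,"delta_pos": [-4,0,0],"dr": [-0.105,0,0]},
    {"gripper": 100,"delta_pos": [-2,0,0],"dr": [-0.105,0,0]},
    {"gripper": 100,"delta_pos": [0,0,0],"dr": [-0.105,0,0]},
    {"gripper": 100,"delta_pos": [0,0,0],"dr": [-0.105,0,0]},
  ],
)

```text
t: 0.52
ee_pos: [210.9, -589.1, 332.6]
orientation: [1.7, 0.791, -1.701]
ft_force: [-0.5, 0.2, -1.3]
width: 88.0
```

Call:
apply_moves(
  increments=[
    {"gripper": 100,"delta_pos": [0,0,0],"dr": [-0.105,0,0]},
    {"gripper": 100,"delta_pos": [0,0,0],"dr": [-0.105,0,0]},
    {"gripper": 100,"delta_pos": [0,0,0],"dr": [-0.108,0,0]},
    {"gripper": 100,"delta_pos": [0,0,0],"dr": [0,0,0]},
    {"gripper": 100,"delta_pos": [0,0,0],"dr": [0,0,0]},
  ],
)

```text
t: 0.93
ee_pos: [210.6, -588.2, 330.3]
orientation: [1.489, 1.001, -1.488]
ft_force: [0.6, -0.3, 0.4]
width: 87.8
```

Call:
apply_moves(
  increments=[
    {"gripper": 100,"delta_pos": [0,0.86,-3.5],"dr": [0,0,0]},
    {"gripper": 100,"delta_pos": [0,0.86,-3.5],"dr": [0,0,0]},
    {"gripper": 100,"delta_pos": [0,0.86,-3.5],"dr": [0,0,0]},
    {"gripper": 100,"delta_pos": [0,0.86,-3.5],"dr": [0,0,0]},
    {"gripper": 100,"delta_pos": [0,0.86,-3.5],"dr": [0,0,0]},
  ],
)

```text
t: 1.35
ee_pos: [316.7, -440.8, 330.6]
orientation: [1.489, 1.0, -1.489]
ft_force: [0.8, -0.5, -0.7]
width: 88.3
```

Call:
apply_moves(
  increments=[
    {"gripper": 100,"delta_pos": [0,0.86,-3.5],"dr": [0,0,0]},
    {"gripper": 100,"delta_pos": [0,0.86,-3.5],"dr": [0,0,0]},
    {"gripper": 100,"delta_pos": [0,0.86,-3.5],"dr": [0,0,0]},
    {"gripper": 100,"delta_pos": [0,0.86,-3.5],"dr": [0,0,0]},
    {"gripper": 100,"delta_pos": [0,0.86,-3.5],"dr": [0,0,0]},
  ],
)

```text
t: 1.77
ee_pos: [422.2, -294.5, 330.7]
orientation: [1.489, 1.0, -1.489]
ft_force: [-0.3, -1.4, -0.3]
width: 88.1
```

Call:
apply_moves(
  increments=[
    {"gripper": 100,"delta_pos": [0,0.86,-3.5],"dr": [0,0,0]},
    {"gripper": 100,"delta_pos": [0,0.86,-3.5],"dr": [0,0,0]},
    {"gripper": 100,"delta_pos": [0,0.86,-3.5],"dr": [0,0,0]},
    {"gripper": 100,"delta_pos": [0,0.86,-3.5],"dr": [0,0,0]},
    {"gripper": 100,"delta_pos": [0,0.86,-3.5],"dr": [0,0,0]},
  ],
)

```text
t: 2.18
ee_pos: [527.7, -148.3, 330.7]
orientation: [1.489, 1.0, -1.489]
ft_force: [0.6, -0.9, 0.5]
width: 87.8
```

Call:
apply_moves(
  increments=[
    {"gripper": 100,"delta_pos": [0,0.8,-3.5],"dr": [0,0,0]},
    {"gripper": 100,"delta_pos": [0,0,0],"dr": [0,0,0]},
    {"gripper": 100,"delta_pos": [0,0,0],"dr": [0,0,0]},
    {"gripper": 100,"delta_pos": [0,0,0],"dr": [0,0,0]},
    {"gripper": 100,"delta_pos": [0,0,0],"dr": [0,0,0]},
  ],
)

```text
t: 2.6
ee_pos: [546.8, -121.4, 330.5]
orientation: [1.487, 1.001, -1.488]
ft_force: [-0.9, -0.2, -0.0]
width: 88.2
```

```bash
python3 - <<'E'
from h import *
d=cam("wrist"); np.savez("pics/w1.npz",**d); P=cloud(d)
cv2.imwrite("pics/w1.png",cv2.resize(d["img"][:,:,::-1],(768,576)))
H=hsv(d); wh=(H[...,1]<40)&(H[...,2]>170)&(P[...,2]>140)&(P[...,2]<185)
q=P[wh]; v=0
for _ in range(3):
    c=q.mean(0); v=np.linalg.svd(q-c,full_matrices=False)[2][2]; v*=np.sign(v[2]); q=q[abs((q-c)@v)<4]
print("flap",len(q),c.round(1),v.round(3),"theta",np.arctan2(v@CX,v[2]).round(3))
h=(P-c)@v; m=(h>34)&(h<46)&(P[...,2]<225)&(P[...,0]<600)&(P[...,0]>480); q=P[m]
L=(q[:,:2]-[665.7,-163.4]); lx=L@CX[:2]; ly=L@CY[:2]
print("handle",len(q),q.mean(0).round(1),"local x",np.percentile(lx,[2,50,98]).round(1),"y",np.percentile(ly,[1,99]).round(1),"h",h[m].max().round(1))
o=ctrl.get_obs(); print(o["ee_pos"],o["qpos"].round(2))
E
```

```text
flap 28506 [ 591.1 -115.2  160.9] [ 0.084 -0.033  0.996] theta 0.09
handle 1061 [ 550.7 -112.2  204.5] local x [-130.3 -125.6 -121. ] y [-42.7  46.7] h 42.9
[ 546.80332514 -121.58902126  330.65854184] [-0.24  0.23  1.67 -0.    1.24  0.15]
```

View pics/w1.png

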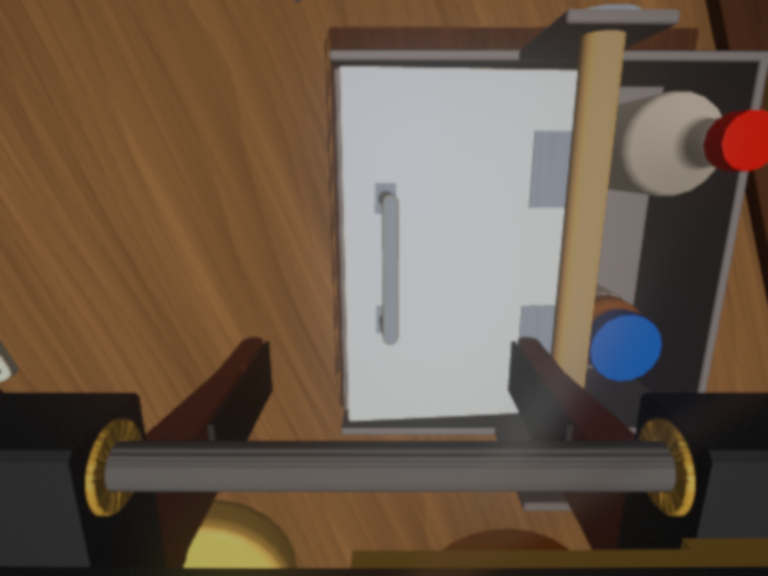

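```bash
python3 - <<'E'
from h import *
HG=np.array([666.3,-161.5,149.5]); R=frame(-UZ,CX)
def hp(th): 
    a=th+0.295; return HG-CX*135.9*np.cos(a)+UZ*135.9*np.sin(a)
# grasp point at handle => TCP 11 mm below handle
print(hp(.09)); plan(hp(.09)-[0,0,11],R)
prev=hp(.09)
for th in np.linspace(.09,1.16,13)[1:]:
    p=hp(th); print(th.round(2),(R.T@(p-prev)/10).round(2),p.round(0)); prev=p
E
```

```text
[ 549.51942538 -114.31758518  200.53848668]
dr [-0.002  0.     0.   ] |dr| 0.002 cm before [14.11 -0.02 -0.78] after [14.11 -0.02 -0.78] world [   2.7    7.3 -141.1]
0.18 [-1.1  0.5 -0. ] [ 554. -116.  212.]
0.27 [-1.05  0.6   0.  ] [ 560. -118.  222.]
0.36 [-0.99  0.69  0.  ] [ 566. -121.  232.]
0.45 [-0.93  0.78  0.  ] [ 573. -124.  241.]
0.54 [-0.86  0.86 -0.  ] [ 581. -127.  250.]
0.62 [-0.78  0.93 -0.  ] [ 590. -131.  258.]
0.71 [-0.69  1.    0.  ] [ 599. -134.  265.]
0.8 [-0.6   1.05  0.  ] [ 609. -138.  271.]
0.89 [-0.5  1.1 -0. ] [ 619. -142.  276.]
0.98 [-0.4   1.14  0.  ] [ 630. -147.  280.]
1.07 [-0.3   1.17  0.  ] [ 641. -151.  283.]
1.16 [-0.19  1.2  -0.  ] [ 652. -156.  284.]
```

Wrist close-up: the flap handle is at (390,265), parallel to the carry bar at (595,190), and is the only steel bar there. I'll descend and grip it.

Call:
apply_moves(
  increments=[
    {"gripper": 100,"delta_pos": [2.8,0,-0.2],"dr": [0,0,0]},
    {"gripper": 100,"delta_pos": [2.8,0,-0.2],"dr": [0,0,0]},
    {"gripper": 100,"delta_pos": [2.8,0,-0.2],"dr": [0,0,0]},
    {"gripper": 100,"delta_pos": [2.8,0,-0.2],"dr": [0,0,0]},
    {"gripper": 100,"delta_pos": [2.9,0,0],"dr": [0,0,0]},
  ],
)

```text
t: 3.07
ee_pos: [550.2, -114.2, 189.0]
orientation: [1.489, 1.0, -1.487]
ft_force: [0.9, 0.9, 0.4]
width: 87.6
```

Call:
apply_moves(
  increments=[
    {"gripper": 100,"delta_pos": [0,0,0],"dr": [0,0,0]},
    {"gripper": 40,"delta_pos": [0,0,0],"dr": [0,0,0]},
    {"gripper": 0,"delta_pos": [0,0,0],"dr": [0,0,0]},
    {"gripper": 0,"delta_pos": [0,0,0],"dr": [0,0,0]},
    {"gripper": 0,"delta_pos": [0,0,0],"dr": [0,0,0]},
  ],
)

```text
t: 3.48
ee_pos: [551.6, -113.6, 191.6]
orientation: [1.488, 1.0, -1.484]
ft_force: [0.5, 0.7, -0.2]
width: 64.7
```

Call:
apply_moves(
  increments=[
    {"gripper": 0,"delta_pos": [0,0,0],"dr": [0,0,0]},
    {"gripper": 0,"delta_pos": [0,0,0],"dr": [0,0,0]},
    {"gripper": 0,"delta_pos": [0,0,0],"dr": [0,0,0]},
    {"gripper": 0,"delta_pos": [0,0,0],"dr": [0,0,0]},
    {"gripper": 0,"delta_pos": [0,0,0],"dr": [0,0,0]},
  ],
)

```text
t: 3.9
ee_pos: [550.5, -113.0, 189.8]
orientation: [1.486, 1.002, -1.486]
ft_force: [0.2, 0.5, 0.3]
width: 31.3
```

Call:
apply_moves(
  increments=[
    {"gripper": 0,"delta_pos": [0,0,0],"dr": [0,0,0]},
    {"gripper": 0,"delta_pos": [0,0,0],"dr": [0,0,0]},
    {"gripper": 0,"delta_pos": [0,0,0],"dr": [0,0,0]},
    {"gripper": 0,"delta_pos": [0,0,0],"dr": [0,0,0]},
    {"gripper": 0,"delta_pos": [0,0,0],"dr": [0,0,0]},
  ],
)

```text
t: 4.32
ee_pos: [550.4, -113.0, 189.6]
orientation: [1.486, 1.003, -1.486]
ft_force: [-0.3, 0.6, 0.1]
width: 9.0
```

Call:
apply_moves(
  increments=[
    {"gripper": 0,"delta_pos": [-1.1,0.5,0],"dr": [0,0,0]},
    {"gripper": 0,"delta_pos": [-1.05,0.6,0],"dr": [0,0,0]},
    {"gripper": 0,"delta_pos": [-1.0,0.69,0],"dr": [0,0,0]},
    {"gripper": 0,"delta_pos": [-0.93,0.78,0],"dr": [0,0,0]},
    {"gripper": 0,"delta_pos": [-0.86,0.86,0],"dr": [0,0,0]},
  ],
)

```text
t: 4.73
ee_pos: [580.0, -125.1, 238.5]
orientation: [1.484, 1.008, -1.491]
ft_force: [-7.2, 3.5, -0.5]
width: 9.1
```

Call:
apply_moves(
  increments=[
    {"gripper": 0,"delta_pos": [-0.78,0.93,0],"dr": [0,0,0]},
    {"gripper": 0,"delta_pos": [-0.69,1.0,0],"dr": [0,0,0]},
    {"gripper": 0,"delta_pos": [-0.6,1.05,0],"dr": [0,0,0]},
    {"gripper": 0,"delta_pos": [-0.5,1.1,0],"dr": [0,0,0]},
    {"gripper": 0,"delta_pos": [-0.4,1.14,0],"dr": [0,0,0]},
  ],
)

```text
t: 5.15
ee_pos: [629.6, -145.4, 270.4]
orientation: [1.485, 1.005, -1.489]
ft_force: [-9.0, 1.4, 9.9]
width: 8.9
```

Call:
apply_moves(
  increments=[
    {"gripper": 0,"delta_pos": [-0.3,1.17,0],"dr": [0,0,0]},
    {"gripper": 0,"delta_pos": [-0.19,1.2,0],"dr": [0,0,0]},
    {"gripper": 0,"delta_pos": [0,0,0],"dr": [0,0,0]},
    {"gripper": 0,"delta_pos": [0,0,0],"dr": [0,0,0]},
    {"gripper": 0,"delta_pos": [0,0,0],"dr": [0,0,0]},
  ],
)

```text
t: 5.57
ee_pos: [649.2, -153.4, 274.4]
orientation: [1.483, 1.009, -1.493]
ft_force: [-16.1, 4.6, 13.0]
width: 9.4
```

Call:
apply_moves(
  increments=[
    {"gripper": 27,"delta_pos": [0,-0.2,0],"dr": [0,0,0]},
    {"gripper": 27,"delta_pos": [0,0,0],"dr": [0,0,0]},
    {"gripper": 27,"delta_pos": [0,0,0],"dr": [0,0,0]},
    {"gripper": 27,"delta_pos": [-1.5,0,0],"dr": [0,0,0]},
    {"gripper": 27,"delta_pos": [-2.5,0,0],"dr": [0,0,0]},
  ],
)

```text
t: 5.98
ee_pos: [649.7, -153.4, 311.0]
orientation: [1.484, 1.007, -1.49]
ft_force: [0.4, 0.4, -0.5]
width: 23.9
```

Call:
apply_moves(
  increments=[
    {"gripper": 27,"delta_pos": [-3,0,0],"dr": [0,0,0]},
    {"gripper": 50,"delta_pos": [-3,0,0],"dr": [0,0,0]},
    {"gripper": 50,"delta_pos": [0,0,0],"dr": [0,0,0]},
    {"gripper": 50,"delta_pos": [0,0,0],"dr": [0,0,0]},
    {"gripper": 50,"delta_pos": [0,0,0],"dr": [0,0,0]},
  ],
)

```text
t: 6.4
ee_pos: [650.7, -153.7, 373.0]
orientation: [1.486, 1.003, -1.487]
ft_force: [-0.2, 0.6, -1.3]
width: 43.2
```

```bash
cat >> h.py <<'E'
def grip(tilt=25,roll=0.1,az=YAW,s=-1):
    """tool frame: leans back (-cx going up) by tilt, pads parallel to the wall on the -y side"""
    a=np.radians(tilt); cx=np.array([np.cos(az),np.sin(az),0]); cy=np.array([-np.sin(az),np.cos(az),0])
    xt=np.sin(a)*cx-np.cos(a)*UZ + np.tan(roll)*np.cos(a)*cy
    return frame(xt,s*cy)
E
python3 - <<'E'
from h import *
o=ctrl.get_obs(); print(o["ee_pos"],o["qpos"].round(3))
for s in (1,-1):
    R=grip(s=s); print(R.round(3)); plan([597,263,260],R)
d=cam("top"); P=cloud(d); np.savez("pics/t1.npz",**d)
H=hsv(d); L=P-[666.3,-161.5,149.5]; lx=L@CX; ly=L@CY; lz=L[...,2]
m=(lz>20)&(lz<150)&(abs(ly)<115)&(lx<-10)&(lx>-110)&(H[...,1]<45)
A=np.polyfit(lz[m],lx[m],1); print(m.sum(),A, "theta",np.arctan2(1,-A[0]))
# large beaker (blue)
m=(H[...,0]>95)&(H[...,0]<130)&(H[...,1]>100)&(P[...,2]<135)&(P[...,2]>70)&(P[...,0]<690)
q=P[m&(P[...,2]>105)]; print("blue",m.sum(),len(q), cv2.minEnclosingCircle(q[:,:2].astype(np.float32)) if len(q)>3 else 0)
E
```

```text
[ 650.73569681 -153.66301926  372.99130479] [-0.25   0.373  1.376 -0.     1.393  0.134]
[[ 0.424  0.338  0.84 ]
 [-0.074  0.938 -0.34 ]
 [-0.903  0.082  0.423]]
dr [-1.562 -0.273  0.413] |dr| 1.639 cm before [ 11.3  -20.59 -36.62] after [  4.85  36.33 -23.44] world [ -53.7  416.7 -113. ]
[[ 0.424 -0.338 -0.84 ]
 [-0.074 -0.938  0.34 ]
 [-0.903 -0.082 -0.423]]
dr [1.523 0.411 0.271] |dr| 1.6 cm before [ 11.3  -20.59 -36.62] after [  4.85 -36.33  23.44] world [ -53.7  416.7 -113. ]
664 [-0.72850432 46.4031668 ] theta 0.9411949814001861
blue 530 120 ((618.7373657226562, -98.94695281982422), 33.50127410888672)
```

Blue beaker rim measured at (618.7, −98.9), which agrees with the predicted seat at (620, −100). Next I confirm the flap angle from the scene camera, then turn the tool.

Call:
apply_moves(
  increments=[
    {"gripper": 36,"delta_pos": [0,0,0],"dr": [-0.1116,-0.0195,0.0295]},
    {"gripper": 36,"delta_pos": [0,0,0],"dr": [-0.1116,-0.0195,0.0295]},
    {"gripper": 36,"delta_pos": [0,0,0],"dr": [-0.1116,-0.0195,0.0295]},
    {"gripper": 36,"delta_pos": [0,0,0],"dr": [-0.1116,-0.0195,0.0295]},
    {"gripper": 36,"delta_pos": [0,0,0],"dr": [-0.1116,-0.0195,0.0295]},
  ],
)

```text
t: 6.87
ee_pos: [650.3, -153.4, 371.6]
orientation: [1.044, 1.111, -1.044]
ft_force: [-0.6, 0.5, -0.1]
width: 31.9
```

Call:
apply_moves(
  increments=[
    {"gripper": 36,"delta_pos": [0,0,0],"dr": [-0.1116,-0.0195,0.0295]},
    {"gripper": 36,"delta_pos": [0,0,0],"dr": [-0.1116,-0.0195,0.0295]},
    {"gripper": 36,"delta_pos": [0,0,0],"dr": [-0.1116,-0.0195,0.0295]},
    {"gripper": 36,"delta_pos": [0,0,0],"dr": [-0.1116,-0.0195,0.0295]},
    {"gripper": 36,"delta_pos": [0,0,0],"dr": [-0.1116,-0.0195,0.0295]},
  ],
)

```text
t: 7.28
ee_pos: [650.2, -153.3, 371.7]
orientation: [0.609, 1.137, -0.605]
ft_force: [0.2, 0.7, 0.2]
width: 31.7
```

Call:
apply_moves(
  increments=[
    {"gripper": 36,"delta_pos": [0,0,0],"dr": [-0.1116,-0.0195,0.0295]},
    {"gripper": 36,"delta_pos": [0,0,0],"dr": [-0.1116,-0.0195,0.0295]},
    {"gripper": 36,"delta_pos": [0,0,0],"dr": [-0.1116,-0.0195,0.0295]},
    {"gripper": 36,"delta_pos": [0,0,0],"dr": [-0.1116,-0.0195,0.0295]},
    {"gripper": 36,"delta_pos": [0,0,0],"dr": [0,0,0]},
  ],
)

```text
t: 7.7
ee_pos: [649.3, -153.8, 371.2]
orientation: [0.264, 1.11, -0.258]
ft_force: [-0.2, 0.4, -0.5]
width: 31.2
```

```bash
cat >> h.py <<'E'
def tcp_for(c,rim_z,r,depth,R):
    """TCP so that the tips pinch the -CY wall of a beaker centred at c, tips 'depth' below the rim"""
    return np.array([c[0],c[1],rim_z-depth])-CY*r-8*R[:,0]
E
python3 - <<'E'
from h import *
o=ctrl.get_obs(); print(o["ee_pos"],o["qpos"].round(3)); R=grip(s=1)
t=tcp_for([598,263],125,26.5,8,R); print(t); plan(t+[0,0,90],R); plan(t,R)
d=cam("scene"); P=cloud(d); H=hsv(d); cv2.imwrite("pics/s1.png",cv2.resize(d["img"][:,:,::-1],(800,600)))
L=P-[666.3,-161.5,149.5]; lx=L@CX; ly=L@CY; lz=L[...,2]
m=(lz>30)&(lz<142)&(abs(ly)<110)&(lx<-5)&(lx>-90)&(H[...,1]<40)&(H[...,2]>150)
q=np.c_[lx[m],ly[m],lz[m]]; 
for _ in range(4):
    c=q.mean(0); v=np.linalg.svd(q-c,full_matrices=False)[2][2]; q=q[abs((q-c)@v)<5]
print(len(q),c,v,"theta",np.arctan2(abs(v[0]),abs(v[2])))
m=(lz>128)&(lz<155)&(abs(ly)<60)&(lx>-60)&(lx<20); print("edge/handle pts",m.sum(),lx[m].min(),lx[m].max(),lz[m].max())
E
```

```text
[ 649.29235462 -153.79602778  371.24785919] [-0.269  0.18   1.703  0.058  0.819 -1.511]
[584.67965118 239.01921891 124.22066986]
dr [ 0.004 -0.003  0.   ] |dr| 0.005 cm before [  8.61  33.47 -25.24] after [  8.54  33.36 -25.4 ] world [ -64.6  392.8 -157. ]
dr [ 0.004 -0.003  0.   ] |dr| 0.005 cm before [ 16.74  32.75 -29.02] after [ 16.66  32.63 -29.21] world [ -64.6  392.8 -247. ]
4468 [-36.86999569  -5.02632213  86.90974623] [ 9.07614900e-01 -3.74391081e-04  4.19803588e-01] theta 1.1375673894589997
edge/handle pts 590 -59.96946359427736 -12.811338091640751 142.375144244779
```

Call:
apply_moves(
  increments=[
    {"gripper": 36,"delta_pos": [0.71,2.78,-2.11],"dr": [0,0,0]},
    {"gripper": 36,"delta_pos": [0.71,2.78,-2.11],"dr": [0,0,0]},
    {"gripper": 36,"delta_pos": [0.71,2.78,-2.11],"dr": [0,0,0]},
    {"gripper": 36,"delta_pos": [0.71,2.78,-2.11],"dr": [0,0,0]},
    {"gripper": 36,"delta_pos": [0.71,2.78,-2.11],"dr": [0,0,0]},
  ],
)

```text
t: 8.17
ee_pos: [623.7, 11.3, 307.3]
orientation: [0.271, 1.107, -0.265]
ft_force: [0.2, -0.6, -0.7]
width: 31.3
```

Call:
apply_moves(
  increments=[
    {"gripper": 36,"delta_pos": [0.71,2.78,-2.11],"dr": [0,0,0]},
    {"gripper": 36,"delta_pos": [0.71,2.78,-2.11],"dr": [0,0,0]},
    {"gripper": 36,"delta_pos": [0.71,2.78,-2.11],"dr": [0,0,0]},
    {"gripper": 36,"delta_pos": [0.71,2.78,-2.11],"dr": [0,0,0]},
    {"gripper": 36,"delta_pos": [0.71,2.78,-2.11],"dr": [0,0,0]},
  ],
)

```text
t: 8.58
ee_pos: [597.0, 175.2, 242.1]
orientation: [0.27, 1.106, -0.264]
ft_force: [0.2, -0.1, 0.9]
width: 31.6
```

Call:
apply_moves(
  increments=[
    {"gripper": 36,"delta_pos": [0.71,2.78,-2.11],"dr": [0,0,0]},
    {"gripper": 36,"delta_pos": [0.71,2.78,-2.11],"dr": [0,0,0]},
    {"gripper": 36,"delta_pos": [0,0,0],"dr": [0,0,0]},
    {"gripper": 36,"delta_pos": [0,0,0],"dr": [0,0,0]},
    {"gripper": 36,"delta_pos": [0,0,0],"dr": [0,0,0]},
  ],
)

```text
t: 9.0
ee_pos: [586.7, 238.8, 216.6]
orientation: [0.268, 1.107, -0.263]
ft_force: [0.2, -0.3, 0.4]
width: 31.6
```

```bash
python3 - <<'E'
from h import *
o=ctrl.get_obs(); print(o["ee_pos"],o["qpos"].round(3)); R=grip(s=1)
d=cam("wrist"); P=cloud(d); H=hsv(d); np.savez("pics/w2.npz",**d); cv2.imwrite("pics/w2.png",cv2.resize(d["img"][:,:,::-1],(768,576)))
for nm,lo,hi in (("green",45,80),("yellow",24,33)):
    m=((H[...,0]>lo)&(H[...,0]<hi)&(H[...,1]>110)&(P[...,2]>80)&(P[...,2]<135)).astype(np.uint8)
    k,l,s,cc=cv2.connectedComponentsWithStats(m)
    for i in range(1,k):
        if s[i,4]>200:
            q=P[l==i]; z=q[:,2].max(); top=q[q[:,2]>z-6]
            cnt=max(cv2.findContours((l==i).astype(np.uint8),cv2.RETR_EXTERNAL,cv2.CHAIN_APPROX_NONE)[0],key=len)
            print(nm,s[i],"rim",np.round(cv2.minEnclosingCircle(top[:,:2].astype(np.float32)),1) if 0 else cv2.minEnclosingCircle(top[:,:2].astype(np.float32)),z,len(top))
t=tcp_for([598,263],125,26.5,8,R); plan(t,R)
E
```

```text
[586.67138328 238.81181515 216.59068537] [ 0.495  0.34   1.878 -0.477  0.621 -0.362]
green [ 249  122   74   64 2694] rim ((599.2740478515625, 262.6775207519531), 29.56648063659668) 126.25122493602544 668
yellow [ 395   38   76   75 1653] rim ((577.9892578125, 371.7796630859375), 25.185407638549805) 126.92924334505494 911
dr [-0.002  0.     0.001] |dr| 0.002 cm before [ 8.27 -0.76 -4.14] after [ 8.28 -0.77 -4.14] world [ -2.3   0.8 -92.8]
```

View pics/w2.png

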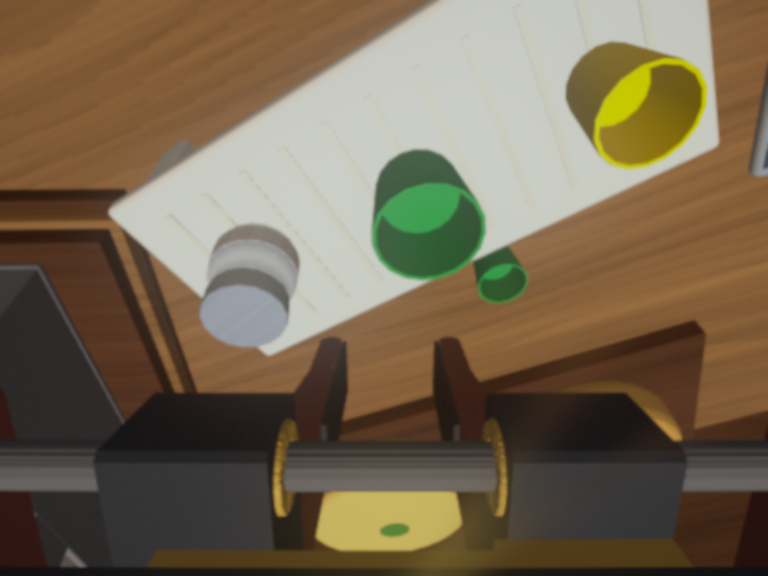

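The close-up shows the large green beaker rim at (428,230) px, the yellow at (650,112), the salt jar at (245,310) and the decoy small green cup at (500,280) on the table behind. Fitted rims are green (599.3, 262.7) r 29.6 and yellow (578, 371.8) r 25.2, so the choice is confirmed.

Call:
apply_moves(
  increments=[
    {"gripper": 36,"delta_pos": [2.2,-0.2,-1.06],"dr": [0,0,0]},
    {"gripper": 36,"delta_pos": [2.2,-0.2,-1.06],"dr": [0,0,0]},
    {"gripper": 36,"delta_pos": [2.2,-0.2,-1.06],"dr": [0,0,0]},
    {"gripper": 36,"delta_pos": [1.2,-0.1,-0.58],"dr": [0,0,0]},
    {"gripper": 36,"delta_pos": [0.55,-0.05,-0.27],"dr": [0,0,0]},
  ],
)

```text
t: 9.47
ee_pos: [585.4, 237.2, 122.4]
orientation: [0.268, 1.108, -0.265]
ft_force: [0.4, 0.3, 0.2]
width: 32.0
```

Call:
apply_moves(
  increments=[
    {"gripper": 36,"delta_pos": [0,0,0],"dr": [0,0,0]},
    {"gripper": 36,"delta_pos": [0,0,0],"dr": [0,0,0]},
    {"gripper": 0,"delta_pos": [0,0,0],"dr": [0,0,0]},
    {"gripper": 0,"delta_pos": [0,0,0],"dr": [0,0,0]},
    {"gripper": 0,"delta_pos": [0,0,0],"dr": [0,0,0]},
  ],
)

```text
t: 9.88
ee_pos: [586.4, 239.5, 125.2]
orientation: [0.268, 1.105, -0.261]
ft_force: [-0.4, 0.5, 0.0]
width: 15.1
```

Call:
apply_moves(
  increments=[
    {"gripper": 0,"delta_pos": [0,0,0],"dr": [0,0,0]},
    {"gripper": 0,"delta_pos": [0,0,0],"dr": [0,0,0]},
    {"gripper": 0,"delta_pos": [0,0,0],"dr": [0,0,0]},
    {"gripper": 0,"delta_pos": [0,0,0],"dr": [0,0,0]},
    {"gripper": 0,"delta_pos": [0,0,0],"dr": [0,0,0]},
  ],
)

```text
t: 10.3
ee_pos: [586.2, 239.6, 124.6]
orientation: [0.268, 1.105, -0.26]
ft_force: [0.3, -1.1, 5.0]
width: 3.5
```

Call:
apply_moves(
  increments=[
    {"gripper": 0,"delta_pos": [-0.6,0.05,0.28],"dr": [0,0,0]},
    {"gripper": 0,"delta_pos": [-1.6,0.15,0.75],"dr": [0,0,0]},
    {"gripper": 0,"delta_pos": [-2.4,0.22,1.13],"dr": [0,0,0]},
    {"gripper": 0,"delta_pos": [-2.4,0.22,1.13],"dr": [0,0,0]},
    {"gripper": 0,"delta_pos": [-2.4,0.22,1.13],"dr": [0,0,0]},
  ],
)

```text
t: 10.72
ee_pos: [585.0, 239.0, 228.7]
orientation: [0.266, 1.108, -0.262]
ft_force: [0.6, -0.1, -0.6]
width: 4.0
```

Call:
apply_moves(
  increments=[
    {"gripper": 0,"delta_pos": [-2.0,0.18,0.94],"dr": [0,0,0]},
    {"gripper": 0,"delta_pos": [-1.6,0.15,0.75],"dr": [0,0,0]},
    {"gripper": 0,"delta_pos": [0,0,0],"dr": [0,0,0]},
    {"gripper": 0,"delta_pos": [0,0,0],"dr": [0,0,0]},
    {"gripper": 0,"delta_pos": [0,0,0],"dr": [0,0,0]},
  ],
)

```text
t: 11.13
ee_pos: [585.0, 238.9, 266.6]
orientation: [0.266, 1.108, -0.262]
ft_force: [-0.3, -0.1, -0.8]
width: 3.9
```

```bash
cat >> h.py <<'E'
def rim(d,lo,hi,zmin,zmax=500,box=None):
    """fit plane+circle centre to the upper rim of a coloured cup: returns centre, normal, radius"""
    P=cloud(d); H=hsv(d); m=((H[...,0]>lo)&(H[...,0]<hi)&(H[...,1]>100)&(P[...,2]>zmin)&(P[...,2]<zmax))
    if box is not None: m&=(abs(P[...,0]-box[0])<box[2])&(abs(P[...,1]-box[1])<box[2])
    k,l,s,_=cv2.connectedComponentsWithStats(m.astype(np.uint8)); i=1+np.argmax(s[1:,4]); q=P[l==i]
    z=np.percentile(q[:,2],99.5); top=q[q[:,2]>z-6]; c,r=cv2.minEnclosingCircle(top[:,:2].astype(np.float32))
    return q,np.round(c,1),round(r,1),round(z,1)
E
python3 - <<'E'
from h import *
o=ctrl.get_obs(); print(o["ee_pos"],o["ft_force"],o["width"])
for n in ("wrist","scene","top"):
    d=cam(n,"g_"+n); np.savez(f"pics/g_{n}.npz",**d)
    q,c,r,z=rim(d,45,80,150,330,(599,263,80)); print(n,len(q),c,r,z,q.min(0).round(),q.max(0).round())
E
python3 -c "
import cv2;a=[cv2.imread(f'pics/g_{n}.png') for n in ('wrist','scene')]
a[1]=a[1][60:252,240:496];cv2.imwrite('pics/g.png',cv2.vconcat([cv2.resize(a[0],(400,300)),cv2.resize(a[1],(400,300))]))"
```

```text
[585.0477481  238.88961215 266.63700671] [-0.30523193 -0.08287726 -0.80916644] 3.8579935072173863
wrist 6937 [530.5 271.1] 7.9 323.9 [527. 234. 219.] [622. 293. 325.]
scene 470 [595.4 263.6] 30.8 268.0 [570. 233. 219.] [624. 294. 269.]
top 86 [609.4 263.1] 21.3 268.5 [605. 242. 227.] [621. 284. 269.]
```

View pics/g.png

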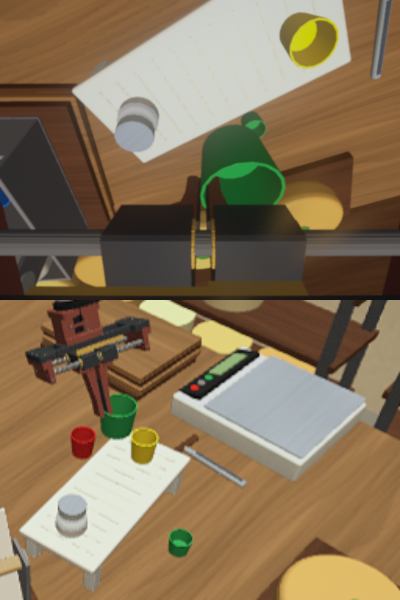

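Green is held upright: gripper at (203,230) px in the wrist half, beaker clear of the rack. Next I plan the transfer.

```bash
python3 - <<'E'
from h import *
R=grip(s=1); pre=np.array([602.8,-121.9,173]); W=pre-130*R[:,0]; fin=np.array([606.5,-123.4,131])
print(W); plan(W,R); plan(pre,R,start=W); plan(fin,R,start=pre)
E
```

```text
[ 547.65929591 -112.31914535  290.33588529]
dr [ 0.001 -0.002  0.002] |dr| 0.003 cm before [ -1.12 -34.01   9.75] after [ -1.18 -34.     9.79] world [ -37.5 -351.2   24.2]
dr [ 0.001 -0.002  0.002] |dr| 0.003 cm before [13.    0.03  0.03] after [13.  0.  0.] world [  55.1   -9.6 -117.3]
dr [ 0.001 -0.002  0.002] |dr| 0.003 cm before [ 3.96 -0.35 -1.41] after [ 3.96 -0.36 -1.41] world [  3.7  -1.5 -42. ]
```

12 rows of [-0.1,-2.83,0.82], ramped at both ends.

Call:
apply_moves(
  increments=[
    {"gripper": 0,"delta_pos": [-0.05,-1.0,0.29],"dr": [0,0,0]},
    {"gripper": 0,"delta_pos": [-0.1,-2.0,0.57],"dr": [0,0,0]},
    {"gripper": 0,"delta_pos": [-0.1,-3.0,0.87],"dr": [0,0,0]},
    {"gripper": 0,"delta_pos": [-0.1,-3.0,0.87],"dr": [0,0,0]},
    {"gripper": 0,"delta_pos": [-0.1,-3.0,0.87],"dr": [0,0,0]},
  ],
)

```text
t: 11.7
ee_pos: [571.9, 113.7, 276.3]
orientation: [0.266, 1.107, -0.261]
ft_force: [0.0, -0.9, -0.5]
width: 3.5
```

Call:
apply_moves(
  increments=[
    {"gripper": 0,"delta_pos": [-0.1,-3.0,0.87],"dr": [0,0,0]},
    {"gripper": 0,"delta_pos": [-0.1,-3.0,0.87],"dr": [0,0,0]},
    {"gripper": 0,"delta_pos": [-0.1,-3.0,0.87],"dr": [0,0,0]},
    {"gripper": 0,"delta_pos": [-0.1,-3.0,0.87],"dr": [0,0,0]},
    {"gripper": 0,"delta_pos": [-0.1,-3.0,0.87],"dr": [0,0,0]},
  ],
)

```text
t: 12.12
ee_pos: [555.5, -41.6, 287.2]
orientation: [0.267, 1.107, -0.261]
ft_force: [-0.3, -0.5, -0.8]
width: 3.6
```

Call:
apply_moves(
  increments=[
    {"gripper": 0,"delta_pos": [-0.1,-3.0,0.87],"dr": [0,0,0]},
    {"gripper": 0,"delta_pos": [-0.1,-2.5,0.72],"dr": [0,0,0]},
    {"gripper": 0,"delta_pos": [-0.05,-1.5,0.4],"dr": [0,0,0]},
    {"gripper": 0,"delta_pos": [0,0,0],"dr": [0,0,0]},
    {"gripper": 0,"delta_pos": [0,0,0],"dr": [0,0,0]},
  ],
)

```text
t: 12.53
ee_pos: [547.8, -113.0, 292.0]
orientation: [0.269, 1.107, -0.263]
ft_force: [-0.1, 0.6, -0.8]
width: 3.6
```

```bash
python3 - <<'E'
from h import *
R=grip(s=1); o=ctrl.get_obs(); print(o["ee_pos"],o["width"],o["qpos"].round(2)); pre=np.array([602.8,-121.9,173]); plan(pre,R)
d=cam("top"); q,c,r,z=rim(d,45,80,200,330,(560,-90,80)); print("green",len(q),c-o["ee_pos"][:2],r,z,q.min(0)[2],q.max(0)-o["ee_pos"],q.min(0)-o["ee_pos"])
d=cam("scene"); q,c,r,z=rim(d,45,80,200,330,(560,-90,80)); print("green",len(q),c-o["ee_pos"][:2],r,z,q.min(0)[2],q.max(0)-o["ee_pos"],q.min(0)-o["ee_pos"])
E
```

```text
[ 547.83315005 -112.98465069  292.0390821 ] 3.5603905893645504 [-0.24  0.09  2.01  0.05  0.61 -1.48]
dr [-0.002 -0.001  0.001] |dr| 0.003 cm before [13.14  0.06 -0.1 ] after [13.14  0.04 -0.11] world [  55.    -8.9 -119. ]
green 126 [-8.63315005 26.48465069] 15.4 294.6 251.13914950603908 [19.01067074 39.31670264  3.40882219] [-18.90820316   2.94903689 -40.8999326 ]
green 704 [ 9.76684995 24.78465069] 30.3 294.1 245.77423273873592 [40.34104928 54.37890504  9.88347812] [-19.54420465  -4.96830545 -46.26484937]
```

Call:
apply_moves(
  increments=[
    {"gripper": 0,"delta_pos": [2.0,0,0],"dr": [0,0,0]},
    {"gripper": 0,"delta_pos": [3.0,0,0],"dr": [0,0,0]},
    {"gripper": 0,"delta_pos": [3.0,0,0],"dr": [0,0,0]},
    {"gripper": 0,"delta_pos": [3.0,0,0],"dr": [0,0,0]},
    {"gripper": 0,"delta_pos": [2.2,0,0.07],"dr": [0,0,0]},
  ],
)

```text
t: 13.05
ee_pos: [605.3, -120.3, 171.3]
orientation: [0.266, 1.108, -0.259]
ft_force: [0.8, 0.7, -0.9]
width: 3.6
```

Call:
apply_moves(
  increments=[
    {"gripper": 0,"delta_pos": [0,0,0],"dr": [0,0,0]},
    {"gripper": 0,"delta_pos": [0,0,0],"dr": [0,0,0]},
    {"gripper": 0,"delta_pos": [0,0,0],"dr": [0,0,0]},
    {"gripper": 0,"delta_pos": [0,0,0],"dr": [0,0,0]},
    {"gripper": 0,"delta_pos": [0,0,0],"dr": [0,0,0]},
  ],
)

```text
t: 13.47
ee_pos: [605.5, -121.7, 175.6]
orientation: [0.267, 1.104, -0.261]
ft_force: [-0.1, 0.5, 0.3]
width: 3.9
```

```bash
python3 - <<'E'
from h import *
R=grip(s=1); o=ctrl.get_obs(); print(o["ee_pos"],o["ft_force"]); plan([608.2,-124,131],R)
d=cam("top"); np.savez("pics/t2.npz",**d)
q,c,r,z=rim(d,45,80,110,200,(605,-100,80)); print("green",len(q),c,r,z,q.min(0),q.max(0))
q,c,r,z=rim(d,95,130,90,125,(619,-100,60)); print("blue",len(q),c,r,z,q.min(0),q.max(0))
cv2.imwrite("pics/t2.png",cv2.resize(d["img"][130:274,270:462,::-1],(800,600),interpolation=cv2.INTER_CUBIC))
E
```

```text
[ 605.54168552 -121.73883041  175.58253928] [-0.05042015  0.52797373  0.28395773]
dr [ 0.001  0.003 -0.   ] |dr| 0.003 cm before [ 4.15 -0.49 -1.59] after [ 4.15 -0.49 -1.58] world [  2.7  -2.3 -44.6]
green 116 [597.9 -94. ] 16.9 177.9 [ 585.97424514 -117.97411939  134.97488984] [628.89185228 -78.91882263 178.44650849]
blue 15 [588.9 -88.1] 5.7 117.6 [ 586.53196722 -100.6121094    92.33122483] [591.16661021 -82.46698725 117.63899734]
```

View pics/t2.png

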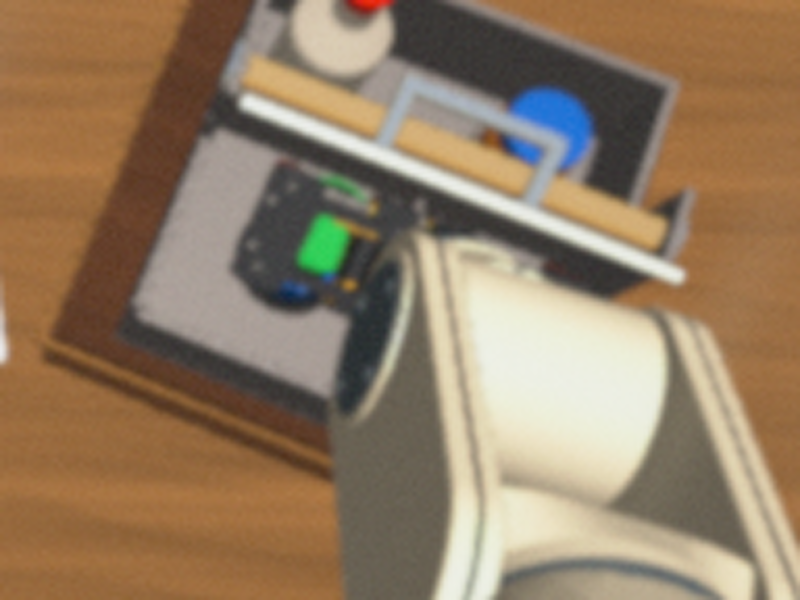

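Crop: green beaker interior at (325,243) px over the blue rim at (290,290). The arm is clear of the flap edge. I'll lower it in stages, watching the force.

Call:
apply_moves(
  increments=[
    {"gripper": 0,"delta_pos": [0.6,-0.07,-0.23],"dr": [0,0,0]},
    {"gripper": 0,"delta_pos": [0.6,-0.07,-0.23],"dr": [0,0,0]},
    {"gripper": 0,"delta_pos": [0.6,-0.07,-0.23],"dr": [0,0,0]},
    {"gripper": 0,"delta_pos": [0.6,-0.07,-0.23],"dr": [0,0,0]},
    {"gripper": 0,"delta_pos": [0.4,-0.05,-0.15],"dr": [0,0,0]},
  ],
)

```text
t: 13.93
ee_pos: [606.7, -123.5, 142.6]
orientation: [0.267, 1.107, -0.261]
ft_force: [0.6, -0.7, -0.2]
width: 4.1
```

Call:
apply_moves(
  increments=[
    {"gripper": 0,"delta_pos": [0.4,-0.05,-0.15],"dr": [0,0,0]},
    {"gripper": 0,"delta_pos": [0.35,-0.05,-0.13],"dr": [0,0,0]},
    {"gripper": 0,"delta_pos": [0.3,-0.03,-0.12],"dr": [0,0,0]},
    {"gripper": 0,"delta_pos": [0,0,0],"dr": [0,0,0]},
    {"gripper": 0,"delta_pos": [0,0,0],"dr": [0,0,0]},
  ],
)

```text
t: 14.35
ee_pos: [607.5, -124.1, 132.2]
orientation: [0.267, 1.107, -0.261]
ft_force: [-1.2, -0.3, -1.9]
width: 3.7
```

```bash
python3 - <<'E'
from h import *
R=grip(s=1); o=ctrl.get_obs(); print(o["ee_pos"],o["ft_force"],o["moment"],o["width"]); plan([608.2,-124,131],R)
E
```

```text
[ 607.50884691 -124.05622704  132.17378381] [-1.1694121  -0.25114887 -1.89704115] [0.03366751 0.07518455 0.02798954] 3.6922392760349143
dr [ 0. -0.  0.] |dr| 0.001 cm before [0.13 0.02 0.01] after [0.13 0.02 0.01] world [ 0.7  0.1 -1.2]
```

Call:
apply_moves(
  increments=[
    {"gripper": 0,"delta_pos": [0.16,-0.01,-0.07],"dr": [0,0,0]},
    {"gripper": 0,"delta_pos": [0,0,0],"dr": [0,0,0]},
    {"gripper": 0,"delta_pos": [0,0,0],"dr": [0,0,0]},
    {"gripper": 20,"delta_pos": [0,0,0],"dr": [0,0,0]},
    {"gripper": 20,"delta_pos": [0,0,0],"dr": [0,0,0]},
  ],
)

```text
t: 14.77
ee_pos: [607.7, -124.0, 130.9]
orientation: [0.267, 1.106, -0.261]
ft_force: [-0.4, -0.3, 0.3]
width: 13.6
```

Call:
apply_moves(
  increments=[
    {"gripper": 20,"delta_pos": [0,0,0],"dr": [0,0,0]},
    {"gripper": 20,"delta_pos": [0,0,0],"dr": [0,0,0]},
    {"gripper": 20,"delta_pos": [-0.9,0.08,0.42],"dr": [0,0,0]},
    {"gripper": 20,"delta_pos": [-0.9,0.08,0.42],"dr": [0,0,0]},
    {"gripper": 20,"delta_pos": [-3,0,0],"dr": [0,0,0]},
  ],
)

```text
t: 15.18
ee_pos: [595.2, -121.9, 176.9]
orientation: [0.267, 1.109, -0.261]
ft_force: [0.6, -0.5, 0.3]
width: 17.5
```

Call:
apply_moves(
  increments=[
    {"gripper": 20,"delta_pos": [-4,0,0],"dr": [0,0,0]},
    {"gripper": 20,"delta_pos": [-4,0,0],"dr": [0,0,0]},
    {"gripper": 30,"delta_pos": [-4,0,0],"dr": [0,0,0]},
    {"gripper": 32,"delta_pos": [0,0,0],"dr": [0,0,0]},
    {"gripper": 32,"delta_pos": [0,0,0],"dr": [0,0,0]},
  ],
)

```text
t: 15.6
ee_pos: [544.8, -113.3, 290.2]
orientation: [0.266, 1.099, -0.261]
ft_force: [0.3, -0.7, -0.6]
width: 27.9
```

```bash
python3 - <<'E'
from h import *
R=grip(s=1); o=ctrl.get_obs(); print(o["ee_pos"],o["ft_force"],o["width"])
for n in ("wrist",):
    d=cam(n); cv2.imwrite("pics/w3.png",cv2.resize(d["img"][:,:,::-1],(768,576)))
    for nm,lo,hi in (("green",45,80),("blue",95,130)):
        q,c,r,z=rim(d,lo,hi,85,170,(619,-100,60)); print(n,nm,len(q),c,r,z,q.min(0).round(1),q.max(0).round(1))
t=tcp_for([578,371.8],125,21.7,8,R); print(t); plan(t+[0,0,90],R)
E
```

```text
[ 544.79496709 -113.2500969   290.15475084] [ 0.27866605 -0.73347987 -0.55206345] 27.87742577829658
wrist green 2205 [ 617.5 -100.8] 29.5 128.7 [ 588.2 -128.8   87.9] [647.  -71.1 129.1]
wrist blue 876 [ 618.2 -100.4] 33.5 116.9 [ 585.4 -133.9   85. ] [633.9 -67.5 126.1]
[566.47776282 352.26970141 124.22066986]
dr [ 0.     0.004 -0.   ] |dr| 0.004 cm before [  4.11  43.79 -17.05] after [  4.17  43.78 -17.05] world [ 22.2 465.4 -73.7]
```

View pics/w3.png

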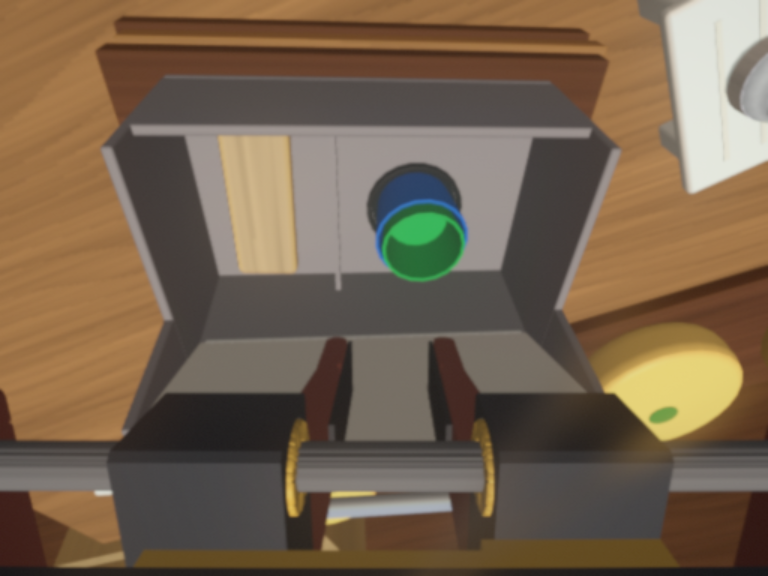

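Green is home: concentric with the blue at (423,240) px, its rim 11.8 mm above the blue rim. Next, the yellow.

Call:
apply_moves(
  increments=[
    {"gripper": 32,"delta_pos": [0.29,3.13,-1.22],"dr": [0,0,0]},
    {"gripper": 32,"delta_pos": [0.29,3.13,-1.22],"dr": [0,0,0]},
    {"gripper": 32,"delta_pos": [0.29,3.13,-1.22],"dr": [0,0,0]},
    {"gripper": 32,"delta_pos": [0.29,3.13,-1.22],"dr": [0,0,0]},
    {"gripper": 32,"delta_pos": [0.29,3.13,-1.22],"dr": [0,0,0]},
  ],
)

```text
t: 16.07
ee_pos: [551.2, 54.8, 258.0]
orientation: [0.267, 1.109, -0.262]
ft_force: [0.8, 0.3, 0.3]
width: 28.0
```

Call:
apply_moves(
  increments=[
    {"gripper": 32,"delta_pos": [0.29,3.13,-1.22],"dr": [0,0,0]},
    {"gripper": 32,"delta_pos": [0.29,3.13,-1.22],"dr": [0,0,0]},
    {"gripper": 32,"delta_pos": [0.29,3.13,-1.22],"dr": [0,0,0]},
    {"gripper": 32,"delta_pos": [0.29,3.13,-1.22],"dr": [0,0,0]},
    {"gripper": 32,"delta_pos": [0.29,3.13,-1.22],"dr": [0,0,0]},
  ],
)

```text
t: 16.48
ee_pos: [558.7, 221.4, 231.5]
orientation: [0.265, 1.109, -0.262]
ft_force: [0.0, -1.3, 0.4]
width: 28.2
```

Call:
apply_moves(
  increments=[
    {"gripper": 32,"delta_pos": [0.29,3.13,-1.22],"dr": [0,0,0]},
    {"gripper": 32,"delta_pos": [0.29,3.13,-1.22],"dr": [0,0,0]},
    {"gripper": 32,"delta_pos": [0.29,3.13,-1.22],"dr": [0,0,0]},
    {"gripper": 32,"delta_pos": [0.29,3.13,-1.22],"dr": [0,0,0]},
    {"gripper": 32,"delta_pos": [0,0,0],"dr": [0,0,0]},
  ],
)

```text
t: 16.9
ee_pos: [565.3, 358.0, 210.0]
orientation: [0.265, 1.108, -0.258]
ft_force: [0.0, -0.1, 0.2]
width: 28.1
```

Call:
apply_moves(
  increments=[
    {"gripper": 32,"delta_pos": [0,0,0],"dr": [0,0,0]},
    {"gripper": 32,"delta_pos": [0,0,0],"dr": [0,0,0]},
    {"gripper": 32,"delta_pos": [0,0,0],"dr": [0,0,0]},
    {"gripper": 32,"delta_pos": [0,0,0],"dr": [0,0,0]},
    {"gripper": 32,"delta_pos": [0,0,0],"dr": [0,0,0]},
  ],
)

```text
t: 17.32
ee_pos: [565.8, 351.7, 213.2]
orientation: [0.268, 1.106, -0.262]
ft_force: [-0.8, 0.2, -0.4]
width: 28.1
```

```bash
python3 - <<'E'
from h import *
R=grip(s=1); o=ctrl.get_obs(); print(o["ee_pos"],o["qpos"].round(2))
d=cam("wrist","w4"); q,c,r,z=rim(d,22,34,85,135,(578,372,50)); print(len(q),c,r,z)
t=tcp_for(c,125,21.7,8,R); print(t); plan(t,R)
E
```

```text
[565.75365502 351.70974974 213.1800108 ] [ 0.69  0.41  1.78 -0.52  0.72 -0.17]
2695 [577.8 371.9] 25.1 125.8
[566.27776282 352.36970141 124.22066986]
dr [-0.001  0.     0.   ] |dr| 0.001 cm before [ 8.06 -0.67 -3.74] after [ 8.06 -0.67 -3.74] world [  0.5   0.5 -89.1]
```

Call:
apply_moves(
  increments=[
    {"gripper": 32,"delta_pos": [2.2,-0.18,-1.02],"dr": [0,0,0]},
    {"gripper": 32,"delta_pos": [2.2,-0.18,-1.02],"dr": [0,0,0]},
    {"gripper": 32,"delta_pos": [2.2,-0.18,-1.02],"dr": [0,0,0]},
    {"gripper": 32,"delta_pos": [1.0,-0.09,-0.47],"dr": [0,0,0]},
    {"gripper": 32,"delta_pos": [0.46,-0.04,-0.21],"dr": [0,0,0]},
  ],
)

```text
t: 17.78
ee_pos: [565.4, 352.2, 122.1]
orientation: [0.266, 1.108, -0.263]
ft_force: [-0.5, 0.4, 1.2]
width: 28.2
```

Call:
apply_moves(
  increments=[
    {"gripper": 32,"delta_pos": [0,0,0],"dr": [0,0,0]},
    {"gripper": 32,"delta_pos": [0,0,0],"dr": [0,0,0]},
    {"gripper": 0,"delta_pos": [0,0,0],"dr": [0,0,0]},
    {"gripper": 0,"delta_pos": [0,0,0],"dr": [0,0,0]},
    {"gripper": 0,"delta_pos": [0,0,0],"dr": [0,0,0]},
  ],
)

```text
t: 18.2
ee_pos: [566.6, 353.8, 125.2]
orientation: [0.268, 1.105, -0.26]
ft_force: [0.4, -0.4, -0.5]
width: 11.8
```

Call:
apply_moves(
  increments=[
    {"gripper": 0,"delta_pos": [0,0,0],"dr": [0,0,0]},
    {"gripper": 0,"delta_pos": [0,0,0],"dr": [0,0,0]},
    {"gripper": 0,"delta_pos": [0,0,0],"dr": [0,0,0]},
    {"gripper": 0,"delta_pos": [0,0,0],"dr": [0,0,0]},
    {"gripper": 0,"delta_pos": [0,0,0],"dr": [0,0,0]},
  ],
)

```text
t: 18.62
ee_pos: [566.5, 353.5, 124.6]
orientation: [0.268, 1.105, -0.261]
ft_force: [0.1, -1.4, 6.1]
width: 4.1
```

Call:
apply_moves(
  increments=[
    {"gripper": 0,"delta_pos": [-0.6,0.05,0.28],"dr": [0,0,0]},
    {"gripper": 0,"delta_pos": [-1.6,0.15,0.75],"dr": [0,0,0]},
    {"gripper": 0,"delta_pos": [-2.4,0.22,1.13],"dr": [0,0,0]},
    {"gripper": 0,"delta_pos": [-2.4,0.22,1.13],"dr": [0,0,0]},
    {"gripper": 0,"delta_pos": [-2.4,0.22,1.13],"dr": [0,0,0]},
  ],
)

```text
t: 19.03
ee_pos: [565.5, 353.2, 228.7]
orientation: [0.266, 1.108, -0.261]
ft_force: [0.3, 0.4, 0.1]
width: 3.5
```

Call:
apply_moves(
  increments=[
    {"gripper": 0,"delta_pos": [-2.4,0.22,1.13],"dr": [0,0,0]},
    {"gripper": 0,"delta_pos": [-1.6,0.15,0.75],"dr": [0,0,0]},
    {"gripper": 0,"delta_pos": [0,0,0],"dr": [0,0,0]},
    {"gripper": 0,"delta_pos": [0,0,0],"dr": [0,0,0]},
    {"gripper": 0,"delta_pos": [0,0,0],"dr": [0,0,0]},
  ],
)

```text
t: 19.45
ee_pos: [565.5, 352.9, 271.0]
orientation: [0.266, 1.108, -0.262]
ft_force: [0.0, 0.2, -0.7]
width: 3.8
```

```bash
python3 - <<'E'
from h import *
R=grip(s=1); o=ctrl.get_obs(); print(o["ee_pos"],o["width"])
d=cam("scene","y_scene"); q,c,r,z=rim(d,20,36,180,330,(580,372,70)); print(len(q),"off",c-o["ee_pos"][:2],r,z-o["ee_pos"][2],(q.min(0)+q.max(0))/2-o["ee_pos"],np.ptp(q,0))
W=np.array([545.7,-112.3,292]); plan(W,R)
E
```

```text
[565.48884359 352.90170721 270.97521826] 3.8406913825948434
338 off [ 7.51115641 19.09829279] 27.6 2.924781736727539 [ 11.35808039  18.95900986 -22.2771594 ] [44.71370726 54.53042238 52.28950052]
dr [ 0.001 -0.002  0.003] |dr| 0.003 cm before [  0.74 -44.11  14.99] after [  0.65 -44.1   15.04] world [ -19.7 -465.1   21.5]
```

Call:
apply_moves(
  increments=[
    {"gripper": 0,"delta_pos": [-0.08,-1.0,0.35],"dr": [0,0,0]},
    {"gripper": 0,"delta_pos": [0,-2.0,0.7],"dr": [0,0,0]},
    {"gripper": 0,"delta_pos": [0,-3.1,1.09],"dr": [0,0,0]},
    {"gripper": 0,"delta_pos": [0,-3.1,1.09],"dr": [0,0,0]},
    {"gripper": 0,"delta_pos": [0,-3.1,1.09],"dr": [0,0,0]},
  ],
)

```text
t: 19.92
ee_pos: [559.6, 221.5, 279.9]
orientation: [0.265, 1.108, -0.262]
ft_force: [-0.1, -0.0, -0.3]
width: 3.9
```

Call:
apply_moves(
  increments=[
    {"gripper": 0,"delta_pos": [0,-3.1,1.09],"dr": [0,0,0]},
    {"gripper": 0,"delta_pos": [0,-3.1,1.09],"dr": [0,0,0]},
    {"gripper": 0,"delta_pos": [0,-3.1,1.09],"dr": [0,0,0]},
    {"gripper": 0,"delta_pos": [0,-3.1,1.09],"dr": [0,0,0]},
    {"gripper": 0,"delta_pos": [0,-3.1,1.09],"dr": [0,0,0]},
  ],
)

```text
t: 20.33
ee_pos: [553.0, 57.5, 290.7]
orientation: [0.266, 1.108, -0.262]
ft_force: [0.1, -0.4, -1.2]
width: 4.1
```

Call:
apply_moves(
  increments=[
    {"gripper": 0,"delta_pos": [0,-3.1,1.09],"dr": [0,0,0]},
    {"gripper": 0,"delta_pos": [0,-3.1,1.09],"dr": [0,0,0]},
    {"gripper": 0,"delta_pos": [0,-3.1,1.09],"dr": [0,0,0]},
    {"gripper": 0,"delta_pos": [0,-3.1,1.09],"dr": [0,0,0]},
    {"gripper": 0,"delta_pos": [0,-2.3,0.82],"dr": [0,0,0]},
  ],
)

```text
t: 20.75
ee_pos: [546.8, -98.3, 300.7]
orientation: [0.267, 1.108, -0.262]
ft_force: [0.6, -0.0, -0.8]
width: 4.0
```

Call:
apply_moves(
  increments=[
    {"gripper": 0,"delta_pos": [0,-1.17,0.41],"dr": [0,0,0]},
    {"gripper": 0,"delta_pos": [0,0,0],"dr": [0,0,0]},
    {"gripper": 0,"delta_pos": [0,0,0],"dr": [0,0,0]},
    {"gripper": 0,"delta_pos": [0,0,0],"dr": [0,0,0]},
    {"gripper": 0,"delta_pos": [0,0,0],"dr": [0,0,0]},
  ],
)

```text
t: 21.17
ee_pos: [547.3, -107.3, 301.8]
orientation: [0.267, 1.107, -0.26]
ft_force: [0.4, -0.6, -0.1]
width: 3.7
```

```bash
python3 - <<'E'
from h import *
R=grip(s=1); o=ctrl.get_obs(); print(o["ee_pos"],o["width"])
d=cam("scene"); q,c,r,z=rim(d,20,36,200,330,(558,-90,60)); print(len(q),"off",c-o["ee_pos"][:2],r,z-o["ee_pos"][2],(q.min(0)+q.max(0))/2-o["ee_pos"],np.ptp(q,0))
plan([601.9,-118.2,183.5],R)
E
```

```text
[ 547.34533628 -107.29312909  301.84544808] 3.6730747287260317
583 off [ 8.75466372 19.39312909] 25.6 3.954551918830873 [  8.63178732  18.80003388 -20.20834048] [50.27397118 50.04622927 59.3585081 ]
dr [ 0.001 -0.001 -0.   ] |dr| 0.002 cm before [13.09 -0.17 -0.06] after [13.09 -0.17 -0.07] world [  54.4  -11.  -118.5]
```

Call:
apply_moves(
  increments=[
    {"gripper": 0,"delta_pos": [2.0,-0.05,0],"dr": [0,0,0]},
    {"gripper": 0,"delta_pos": [3.0,-0.05,0],"dr": [0,0,0]},
    {"gripper": 0,"delta_pos": [3.0,-0.05,0],"dr": [0,0,0]},
    {"gripper": 0,"delta_pos": [3.0,0,0],"dr": [0,0,0]},
    {"gripper": 0,"delta_pos": [2.0,0,0],"dr": [0,0,0]},
  ],
)

```text
t: 21.63
ee_pos: [602.5, -118.0, 182.5]
orientation: [0.266, 1.108, -0.26]
ft_force: [-0.4, 0.8, -1.0]
width: 4.3
```

Call:
apply_moves(
  increments=[
    {"gripper": 0,"delta_pos": [0,0,0],"dr": [0,0,0]},
    {"gripper": 0,"delta_pos": [0,0,0],"dr": [0,0,0]},
    {"gripper": 0,"delta_pos": [0,0,0],"dr": [0,0,0]},
    {"gripper": 0,"delta_pos": [0,0,0],"dr": [0,0,0]},
    {"gripper": 0,"delta_pos": [0,0,0],"dr": [0,0,0]},
  ],
)

```text
t: 22.05
ee_pos: [602.7, -119.1, 186.7]
orientation: [0.267, 1.104, -0.261]
ft_force: [-0.1, -0.7, -0.6]
width: 3.6
```

```bash
python3 - <<'E'
from h import *
R=grip(s=1); o=ctrl.get_obs(); print(o["ee_pos"],o["ft_force"],o["width"]); plan([607.5,-120,142.5],R)
d=cam("top"); P=cloud(d); H=hsv(d)
cv2.imwrite("pics/t3.png",cv2.resize(d["img"][130:274,270:462,::-1],(800,600),interpolation=cv2.INTER_CUBIC))
d=cam("wrist"); cv2.imwrite("pics/w5.png",cv2.resize(d["img"][:,:,::-1],(768,576)))
a=cv2.imread("pics/t3.png"); b=cv2.imread("pics/w5.png"); cv2.imwrite("pics/c5.png",cv2.hconcat([cv2.resize(a,(400,300)),cv2.resize(b,(400,300))]))
E
```

```text
[ 602.70219805 -119.11117305  186.70658334] [-0.10109071 -0.74897643 -0.57338699] 3.5986432919485467
dr [ 0.001  0.003 -0.   ] |dr| 0.003 cm before [ 4.2  -0.28 -1.45] after [ 4.2  -0.28 -1.43] world [  4.8  -0.9 -44.2]
```

View pics/c5.png

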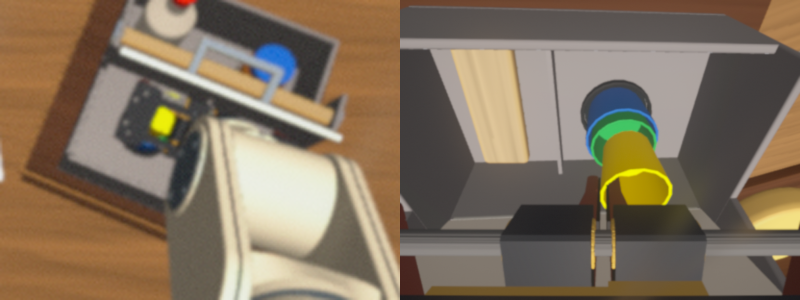

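The yellow beaker is above the green mouth: top half (162,122) px, wrist half foot at (628,145). Lowering in stages.

Call:
apply_moves(
  increments=[
    {"gripper": 0,"delta_pos": [0.6,-0.04,-0.2],"dr": [0,0,0]},
    {"gripper": 0,"delta_pos": [0.6,-0.04,-0.2],"dr": [0,0,0]},
    {"gripper": 0,"delta_pos": [0.6,-0.04,-0.2],"dr": [0,0,0]},
    {"gripper": 0,"delta_pos": [0.6,-0.04,-0.2],"dr": [0,0,0]},
    {"gripper": 0,"delta_pos": [0.4,-0.03,-0.14],"dr": [0,0,0]},
  ],
)

```text
t: 22.57
ee_pos: [605.3, -119.8, 154.2]
orientation: [0.267, 1.108, -0.261]
ft_force: [-0.5, 0.0, -1.1]
width: 4.0
```

Call:
apply_moves(
  increments=[
    {"gripper": 0,"delta_pos": [0.4,-0.03,-0.14],"dr": [0,0,0]},
    {"gripper": 0,"delta_pos": [0.4,-0.03,-0.14],"dr": [0,0,0]},
    {"gripper": 0,"delta_pos": [0.4,-0.03,-0.14],"dr": [0,0,0]},
    {"gripper": 0,"delta_pos": [0,0,0],"dr": [0,0,0]},
    {"gripper": 0,"delta_pos": [0,0,0],"dr": [0,0,0]},
  ],
)

```text
t: 22.98
ee_pos: [606.8, -120.1, 142.6]
orientation: [0.267, 1.107, -0.261]
ft_force: [0.1, -0.8, -0.5]
width: 3.8
```

Call:
apply_moves(
  increments=[
    {"gripper": 0,"delta_pos": [0.12,-0.01,-0.05],"dr": [0,0,0]},
    {"gripper": 0,"delta_pos": [0,0,0],"dr": [0,0,0]},
    {"gripper": 0,"delta_pos": [0,0,0],"dr": [0,0,0]},
    {"gripper": 20,"delta_pos": [0,0,0],"dr": [0,0,0]},
    {"gripper": 20,"delta_pos": [0,0,0],"dr": [0,0,0]},
  ],
)

```text
t: 23.4
ee_pos: [607.2, -120.2, 141.9]
orientation: [0.267, 1.106, -0.261]
ft_force: [0.9, -0.7, 0.2]
width: 13.9
```

Call:
apply_moves(
  increments=[
    {"gripper": 20,"delta_pos": [0,0,0],"dr": [0,0,0]},
    {"gripper": 20,"delta_pos": [0,0,0],"dr": [0,0,0]},
    {"gripper": 20,"delta_pos": [-0.9,0.08,0.42],"dr": [0,0,0]},
    {"gripper": 20,"delta_pos": [-0.9,0.08,0.42],"dr": [0,0,0]},
    {"gripper": 20,"delta_pos": [-3,0,0],"dr": [0,0,0]},
  ],
)

```text
t: 23.82
ee_pos: [594.5, -118.0, 187.7]
orientation: [0.267, 1.109, -0.261]
ft_force: [0.9, -0.9, 1.0]
width: 17.6
```

Call:
apply_moves(
  increments=[
    {"gripper": 20,"delta_pos": [-4,0,0],"dr": [0,0,0]},
    {"gripper": 20,"delta_pos": [-4,0,0],"dr": [0,0,0]},
    {"gripper": 27,"delta_pos": [-4,0,0],"dr": [0,0,0]},
    {"gripper": 27,"delta_pos": [0,0,0],"dr": [0,0,0]},
    {"gripper": 27,"delta_pos": [0,0,0],"dr": [0,0,0]},
  ],
)

```text
t: 24.23
ee_pos: [544.1, -109.4, 301.1]
orientation: [0.266, 1.099, -0.261]
ft_force: [0.5, -0.0, 0.4]
width: 23.7
```

```bash
python3 - <<'E'
from h import *
o=ctrl.get_obs(); print(o["ee_pos"],o["width"],o["qpos"].round(2))
d=cam("wrist"); cv2.imwrite("pics/w6.png",cv2.resize(d["img"][:,:,::-1],(600,450)))
for nm,lo,hi in (("yellow",20,36),("green",45,80),("blue",95,130)):
    q,c,r,z=rim(d,lo,hi,85,180,(619,-100,50)); print(nm,len(q),c,r,z,q.min(0).round(1),q.max(0).round(1))
HG=np.array([666.3,-161.5,149.5]); a=1.134+.295; hp=HG-CX*135.9*np.cos(a)+UZ*135.9*np.sin(a); print(hp)
plan(hp+[0,0,80],frame(-UZ,CX))
plan([649.2,-153.4,274.4],frame(-UZ,CX))
E
```

```text
[ 544.1012246  -109.35551248  301.05889346] 23.65263633025708 [-0.23  0.06  2.01  0.05  0.62 -1.47]
yellow 1696 [ 616.2 -101.2] 25.3 140.7 [ 591.1 -126.1   96.9] [641.3 -76.  141.3]
green 459 [ 616.3 -100.4] 28.6 128.9 [ 588.1 -128.8   97.9] [629.2 -71.2 129.2]
blue 781 [ 617.9 -100.8] 33.2 116.8 [ 585.4 -133.4   85.2] [632.7 -67.8 117.3]
[ 648.49286767 -154.30545153  284.03607141]
dr [ 1.562  0.275 -0.416] |dr| 1.64 cm before [-1.06 -0.16 13.11] after [-6.52 11.42  0.25] world [104.9 -45.1  65.2]
dr [ 1.562  0.275 -0.416] |dr| 1.64 cm before [ 7.04 -0.78  9.32] after [ 2.44 11.45  0.14] world [105.6 -44.2 -24.4]
```

View pics/w6.png

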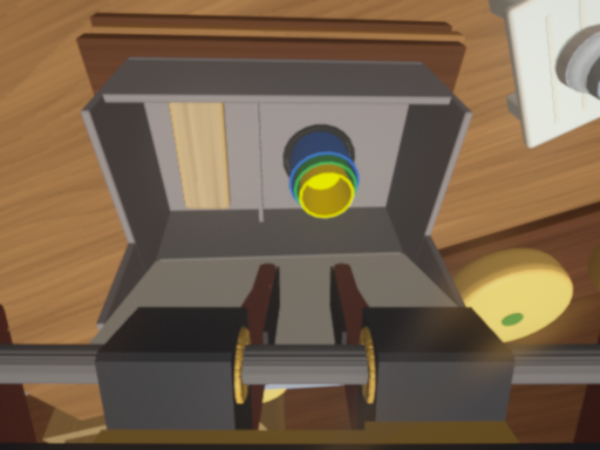

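The nest is home: rim heights 140.7, 128.9 and 116.8, concentric at (327,190) px. Now I raise the arm, turn the tool back and regrip the handle.

Call:
apply_moves(
  increments=[
    {"gripper": 27,"delta_pos": [-2.1,0.19,0.99],"dr": [0,0,0]},
    {"gripper": 27,"delta_pos": [-2.1,0.19,0.99],"dr": [0,0,0]},
    {"gripper": 27,"delta_pos": [-2.1,0.19,0.99],"dr": [0,0,0]},
    {"gripper": 27,"delta_pos": [0,0,0],"dr": [0.1116,0.0196,-0.0297]},
    {"gripper": 27,"delta_pos": [0,0,0],"dr": [0.1116,0.0196,-0.0297]},
  ],
)

```text
t: 24.7
ee_pos: [543.7, -109.6, 366.8]
orientation: [0.444, 1.126, -0.44]
ft_force: [0.2, 0.2, -0.7]
width: 23.7
```

Call:
apply_moves(
  increments=[
    {"gripper": 27,"delta_pos": [0,0,0],"dr": [0.1116,0.0196,-0.0297]},
    {"gripper": 27,"delta_pos": [0,0,0],"dr": [0.1116,0.0196,-0.0297]},
    {"gripper": 27,"delta_pos": [0,0,0],"dr": [0.1116,0.0196,-0.0297]},
    {"gripper": 27,"delta_pos": [0,0,0],"dr": [0.1116,0.0196,-0.0297]},
    {"gripper": 27,"delta_pos": [0,0,0],"dr": [0.1116,0.0196,-0.0297]},
  ],
)

```text
t: 25.12
ee_pos: [543.3, -108.9, 364.7]
orientation: [0.878, 1.131, -0.879]
ft_force: [0.2, 0.8, -0.2]
width: 23.6
```

Call:
apply_moves(
  increments=[
    {"gripper": 27,"delta_pos": [0,0,0],"dr": [0.1116,0.0196,-0.0297]},
    {"gripper": 27,"delta_pos": [0,0,0],"dr": [0.1116,0.0196,-0.0297]},
    {"gripper": 27,"delta_pos": [0,0,0],"dr": [0.1116,0.0196,-0.0297]},
    {"gripper": 27,"delta_pos": [0,0,0],"dr": [0.1116,0.0196,-0.0297]},
    {"gripper": 27,"delta_pos": [0,0,0],"dr": [0.1116,0.0196,-0.0297]},
  ],
)

```text
t: 25.53
ee_pos: [543.5, -109.0, 364.7]
orientation: [1.313, 1.058, -1.32]
ft_force: [0.3, -0.6, -0.6]
width: 23.6
```

Call:
apply_moves(
  increments=[
    {"gripper": 27,"delta_pos": [0,0,0],"dr": [0.1116,0.0196,-0.0297]},
    {"gripper": 27,"delta_pos": [0,0,0],"dr": [0.1116,0.0196,-0.0297]},
    {"gripper": 27,"delta_pos": [0,0,0],"dr": [0,0,0]},
    {"gripper": 27,"delta_pos": [0,0,0],"dr": [0,0,0]},
    {"gripper": 27,"delta_pos": [0,0,0],"dr": [0,0,0]},
  ],
)

```text
t: 25.95
ee_pos: [543.3, -109.2, 365.6]
orientation: [1.482, 1.007, -1.488]
ft_force: [-0.0, 0.6, -0.8]
width: 23.5
```

```bash
python3 - <<'E'
from h import *
o=ctrl.get_obs(); print(o["ee_pos"],o["width"],o["qpos"].round(2))
d=cam("scene"); P=cloud(d); H=hsv(d); L=P-[666.3,-161.5,149.5]; lx=L@CX; ly=L@CY; lz=L[...,2]
m=(lz>30)&(lz<142)&(abs(ly)<110)&(lx<-5)&(lx>-90)&(H[...,1]<40)&(H[...,2]>150); q=np.c_[lx[m],ly[m],lz[m]]
for _ in range(4):
    c=q.mean(0); v=np.linalg.svd(q-c,full_matrices=False)[2][2]; q=q[abs((q-c)@v)<5]
print("theta",np.arctan2(abs(v[0]),abs(v[2])))
plan([649.2,-153.4,354],frame(-UZ,CX)); plan([649.2,-153.4,274],frame(-UZ,CX))
E
```

```text
[ 543.28966862 -109.16678639  365.57746786] 23.54975372923011 [-0.22  0.19  1.64 -0.    1.32  0.16]
theta 1.1371607470075653
dr [0.002 0.001 0.003] |dr| 0.004 cm before [ 1.16 11.49  0.17] after [ 1.2  11.49  0.14] world [106.  -44.4 -12. ]
dr [0.002 0.001 0.003] |dr| 0.004 cm before [ 9.16 11.52  0.16] after [ 9.2  11.49  0.14] world [106.  -44.4 -92. ]
```

Call:
apply_moves(
  increments=[
    {"gripper": 27,"delta_pos": [0,2.87,0.04],"dr": [0,0,0]},
    {"gripper": 27,"delta_pos": [0,2.87,0.04],"dr": [0,0,0]},
    {"gripper": 27,"delta_pos": [0,2.87,0.04],"dr": [0,0,0]},
    {"gripper": 27,"delta_pos": [0,2.87,0.04],"dr": [0,0,0]},
    {"gripper": 27,"delta_pos": [0,0,0],"dr": [0,0,0]},
  ],
)

```text
t: 26.42
ee_pos: [652.4, -155.0, 365.3]
orientation: [1.484, 1.003, -1.487]
ft_force: [-1.6, 0.1, -1.0]
width: 23.5
```

Call:
apply_moves(
  increments=[
    {"gripper": 27,"delta_pos": [0,0,0],"dr": [0,0,0]},
    {"gripper": 27,"delta_pos": [0,0,0],"dr": [0,0,0]},
    {"gripper": 27,"delta_pos": [2,0,0],"dr": [0,0,0]},
    {"gripper": 27,"delta_pos": [2,0,0],"dr": [0,0,0]},
    {"gripper": 27,"delta_pos": [0,0,0],"dr": [0,0,0]},
  ],
)

```text
t: 26.83
ee_pos: [646.3, -152.6, 323.1]
orientation: [1.482, 1.009, -1.493]
ft_force: [-0.7, 0.5, -1.4]
width: 23.9
```

Call:
apply_moves(
  increments=[
    {"gripper": 27,"delta_pos": [0,0,0],"dr": [0,0,0]},
    {"gripper": 27,"delta_pos": [0,0,0],"dr": [0,0,0]},
    {"gripper": 27,"delta_pos": [0,0,0],"dr": [0,0,0]},
    {"gripper": 27,"delta_pos": [0,0,0],"dr": [0,0,0]},
    {"gripper": 27,"delta_pos": [0,0,0],"dr": [0,0,0]},
  ],
)

```text
t: 27.25
ee_pos: [649.5, -153.8, 327.6]
orientation: [1.486, 1.003, -1.487]
ft_force: [-0.1, 0.4, -0.7]
width: 24.1
```

Well centred at (649.5, −153.8). Lowering 5.3 cm onto the handle and gripping.

Call:
apply_moves(
  increments=[
    {"gripper": 27,"delta_pos": [1.2,0,0],"dr": [0,0,0]},
    {"gripper": 27,"delta_pos": [1.2,0,0],"dr": [0,0,0]},
    {"gripper": 27,"delta_pos": [1.2,0,0],"dr": [0,0,0]},
    {"gripper": 27,"delta_pos": [1.0,0,0],"dr": [0,0,0]},
    {"gripper": 27,"delta_pos": [0.7,0,0],"dr": [0,0,0]},
  ],
)

```text
t: 27.67
ee_pos: [648.1, -153.5, 270.8]
orientation: [1.484, 1.006, -1.491]
ft_force: [0.4, 0.1, -0.6]
width: 23.6
```

Call:
apply_moves(
  increments=[
    {"gripper": 0,"delta_pos": [0,0,0],"dr": [0,0,0]},
    {"gripper": 0,"delta_pos": [0,0,0],"dr": [0,0,0]},
    {"gripper": 0,"delta_pos": [0,0,0],"dr": [0,0,0]},
    {"gripper": 0,"delta_pos": [0,0,0],"dr": [0,0,0]},
    {"gripper": 0,"delta_pos": [0,0,0],"dr": [0,0,0]},
  ],
)

```text
t: 28.08
ee_pos: [648.9, -153.6, 273.4]
orientation: [1.485, 1.004, -1.489]
ft_force: [-1.1, -0.3, -3.6]
width: 9.4
```

```bash
python3 - <<'E'
from h import *
o=ctrl.get_obs(); print(o["ee_pos"],o["width"],o["ft_force"]); R=Ro.from_rotvec(o["orientation"]).as_matrix()
HG=np.array([666.3,-161.5,149.5])
hp=lambda t: HG-CX*135.9*np.cos(t+.295)+UZ*135.9*np.sin(t+.295)
prev=hp(1.134); print(prev,hp(0))
for th in np.linspace(1.134,-0.01,15)[1:]:
    print(th.round(2),(R.T@(hp(th)-prev)/10).round(2)); prev=hp(th)
E
```

```text
[ 648.93351159 -153.64428821  273.41091254] 9.40594117164224 [-1.09201692 -0.2518683  -3.5744582 ]
[ 648.49286767 -154.30545153  284.03607141] [ 545.73882937 -112.79012525  189.01154563]
1.05 [ 0.2  -1.09  0.  ]
0.97 [ 0.29 -1.07  0.  ]
0.89 [ 0.38 -1.04  0.  ]
0.81 [ 0.46 -1.01  0.  ]
0.73 [ 0.54 -0.97  0.  ]
0.64 [ 0.62 -0.92 -0.  ]
0.56 [ 0.69 -0.87 -0.  ]
0.48 [ 0.76 -0.81 -0.  ]
0.4 [ 0.83 -0.74 -0.  ]
0.32 [ 0.88 -0.67 -0.  ]
0.24 [ 0.94 -0.6  -0.  ]
0.15 [ 0.98 -0.52 -0.  ]
0.07 [ 1.02 -0.44 -0.  ]
-0.01 [ 1.05 -0.35 -0.  ]
```

Call:
apply_moves(
  increments=[
    {"gripper": 0,"delta_pos": [0.2,-1.09,0],"dr": [0,0,0]},
    {"gripper": 0,"delta_pos": [0.29,-1.07,0],"dr": [0,0,0]},
    {"gripper": 0,"delta_pos": [0.38,-1.04,0],"dr": [0,0,0]},
    {"gripper": 0,"delta_pos": [0.46,-1.01,0],"dr": [0,0,0]},
    {"gripper": 0,"delta_pos": [0.54,-0.97,0],"dr": [0,0,0]},
  ],
)

```text
t: 28.5
ee_pos: [602.8, -134.6, 256.8]
orientation: [1.488, 0.999, -1.484]
ft_force: [4.8, -0.1, 1.2]
width: 9.4
```

Call:
apply_moves(
  increments=[
    {"gripper": 0,"delta_pos": [0.62,-0.92,0],"dr": [0,0,0]},
    {"gripper": 0,"delta_pos": [0.69,-0.87,0],"dr": [0,0,0]},
    {"gripper": 0,"delta_pos": [0.76,-0.81,0],"dr": [0,0,0]},
    {"gripper": 0,"delta_pos": [0.83,-0.74,0],"dr": [0,0,0]},
    {"gripper": 0,"delta_pos": [0.88,-0.67,0],"dr": [0,0,0]},
  ],
)

```text
t: 28.92
ee_pos: [564.2, -118.8, 217.6]
orientation: [1.487, 1.002, -1.486]
ft_force: [3.7, 2.4, 1.5]
width: 9.3
```

Call:
apply_moves(
  increments=[
    {"gripper": 0,"delta_pos": [0.94,-0.6,0],"dr": [0,0,0]},
    {"gripper": 0,"delta_pos": [0.98,-0.52,0],"dr": [0,0,0]},
    {"gripper": 0,"delta_pos": [0.8,-0.35,0],"dr": [0,0,0]},
    {"gripper": 0,"delta_pos": [0.6,-0.23,0],"dr": [0,0,0]},
    {"gripper": 0,"delta_pos": [0,0,0],"dr": [0,0,0]},
  ],
)

```text
t: 29.33
ee_pos: [547.4, -112.3, 182.0]
orientation: [1.485, 1.005, -1.489]
ft_force: [6.3, 2.6, -5.4]
width: 9.1
```

Call:
apply_moves(
  increments=[
    {"gripper": 0,"delta_pos": [0.35,-0.1,0],"dr": [0,0,0]},
    {"gripper": 0,"delta_pos": [0.3,-0.1,0],"dr": [0,0,0]},
    {"gripper": 0,"delta_pos": [0,0,0],"dr": [0,0,0]},
    {"gripper": 0,"delta_pos": [0,0,0],"dr": [0,0,0]},
    {"gripper": 0,"delta_pos": [0,0,0],"dr": [0,0,0]},
  ],
)

```text
t: 29.75
ee_pos: [546.3, -111.9, 177.8]
orientation: [1.486, 1.004, -1.488]
ft_force: [1.4, 4.6, 8.2]
width: 9.3
```

Call:
apply_moves(
  increments=[
    {"gripper": 0,"delta_pos": [0.15,0,0],"dr": [0,0,0]},
    {"gripper": 0,"delta_pos": [0,0,0],"dr": [0,0,0]},
    {"gripper": 0,"delta_pos": [0,0,0],"dr": [0,0,0]},
    {"gripper": 30,"delta_pos": [0,0,0],"dr": [0,0,0]},
    {"gripper": 50,"delta_pos": [0,0,0],"dr": [0,0,0]},
  ],
)

```text
t: 30.17
ee_pos: [544.8, -112.2, 175.3]
orientation: [1.483, 1.005, -1.491]
ft_force: [-0.4, -0.2, -0.4]
width: 19.4
```

Call:
apply_moves(
  increments=[
    {"gripper": 50,"delta_pos": [0,0,0],"dr": [0,0,0]},
    {"gripper": 50,"delta_pos": [0,0,0],"dr": [0,0,0]},
    {"gripper": 50,"delta_pos": [0,0,0],"dr": [0,0,0]},
    {"gripper": 50,"delta_pos": [0,0,0],"dr": [0,0,0]},
    {"gripper": 50,"delta_pos": [-1.5,0,0],"dr": [0,0,0]},
  ],
)

```text
t: 30.58
ee_pos: [544.1, -111.8, 188.5]
orientation: [1.482, 1.008, -1.493]
ft_force: [-0.7, 0.1, 0.2]
width: 44.0
```

Call:
apply_moves(
  increments=[
    {"gripper": 50,"delta_pos": [-3,0,0],"dr": [0,0,0]},
    {"gripper": 50,"delta_pos": [-4,0,0],"dr": [0,0,0]},
    {"gripper": 50,"delta_pos": [-4,0,0],"dr": [0,0,0]},
    {"gripper": 50,"delta_pos": [-2,-2,0],"dr": [0,0,0]},
    {"gripper": 50,"delta_pos": [0,0,0],"dr": [0,0,0]},
  ],
)

```text
t: 31.0
ee_pos: [528.3, -104.5, 326.1]
orientation: [1.488, 0.999, -1.483]
ft_force: [-0.1, -0.1, -0.3]
width: 43.8
```

```bash
python3 - <<'E'
from h import *
o=ctrl.get_obs(); print(o["t"],o["ee_pos"],o["width"],o["ft_force"])
d=cam("wrist"); P=cloud(d); H=hsv(d)
wh=(H[...,1]<40)&(H[...,2]>170)&(P[...,2]>135)&(P[...,2]<185); q=P[wh]
for _ in range(4):
    c=q.mean(0); v=np.linalg.svd(q-c,full_matrices=False)[2][2]; v*=np.sign(v[2]); q=q[abs((q-c)@v)<3]
print("flap",len(q),c.round(1),v.round(3),"theta",np.arctan2(v@CX,v[2]).round(4))
h=(P-c)@v; m=(h>34)&(h<46)&(P[...,2]<225)&(P[...,0]<600)&(P[...,0]>480); q=P[m]; print("handle",len(q),q.mean(0).round(1),q[:,2].max())
d=cam("scene"); cv2.imwrite("pics/s9.png",cv2.resize(d["img"][:,:,::-1],(800,600)))
P0=cloud(dict(np.load("pics/top0.npz"))); d=cam("top"); P=cloud(d); H=hsv(d); H0=hsv(dict(np.load("pics/top0.npz")))
for nm,lo,hi,z in (("redcap",0,8,200),("bluecap",100,125,140)):
    for Pp,Hh in ((P0,H0),(P,H)):
        m=(Hh[...,0]>=lo)&(Hh[...,0]<hi)&(Hh[...,1]>150)&(Pp[...,2]>z)&(Pp[...,0]>600); print(nm,m.sum(),np.median(Pp[m],0).round(1))
for Pp in (P0,P):
    m=(Pp[...,2]>118)&(Pp[...,2]<140)&(abs(Pp[...,0]-591)<60)&(abs(Pp[...,1]-155)<50); print("salt",m.sum(),np.median(Pp[m],0).round(1))
E
```

```text
31.0 [ 528.34825271 -104.52120107  326.05049262] 43.755634270433035 [-0.07227281 -0.09481214 -0.27976473]
flap 26418 [ 595.8 -108.   153. ] [-0.     0.001  1.   ] theta -0.0006
handle 1002 [ 546.4 -110.9  192.8] 195.58542723332198
redcap 123 [ 739.9 -108.7  240.9]
redcap 120 [ 740.1 -108.5  240.8]
bluecap 291 [ 684.9 -240.7  156.1]
bluecap 0 [nan nan nan]
salt 251 [602.7 158.  133.4]
salt 253 [602.8 157.9 133.4]
  return _methods._mean(a, axis=axis, dtype=dtype,
  ret = um.true_divide(
```

View pics/s9.png

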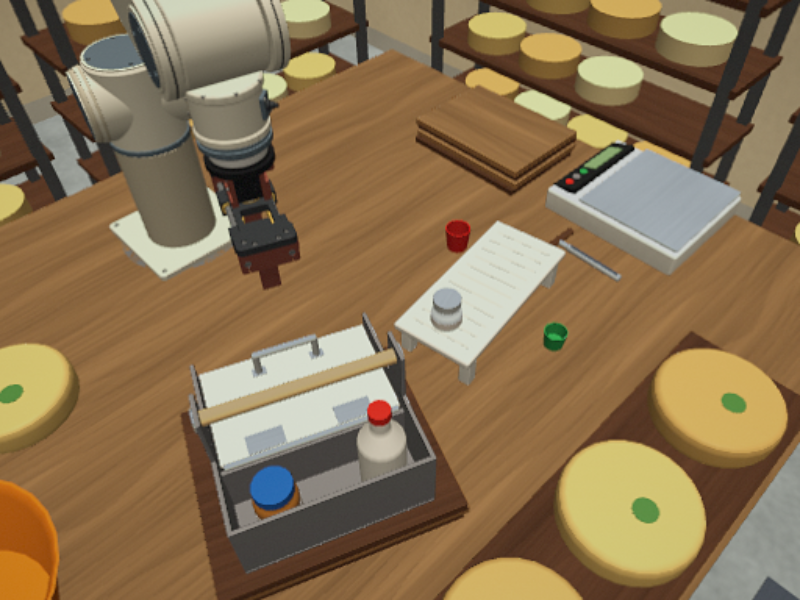

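The flap is shut (theta ≈ 0) and the bystanders stand at the same pixels as in the first view. The amber jar is at (274,490), the bottle at (380,450), the salt jar at (447,308) and the trier at (590,258). The arm is clear, so I hand in.

```bash
python3 -c "
from workcell import ctrl
print(ctrl.close_job())"
```

```text
the job is handed in; nothing more can be done
None
```

I raised the flap by its handle to the carry bar, nested the green beaker in the blue and the yellow in the green, and closed the flap over them. The job was handed in at about 31 s; it returned no verdict.

**Last checks**
- **Flap:** fully open it read 1.137 rad, and shut it reads −0.001 rad.
- **Nest:** before closing, the rims were at 116.8, 128.9 and 140.7 mm, about 12 mm apart, so both beakers were fully home. Their fitted centres were within about 2 mm of one another.
- **Bystanders:** bottle and salt jar moved less than 1 mm. The amber jar was hidden from the top camera at the end, so its check there failed. In the scene picture it and the trier are where they started. I last saw the brush, in place, just before closing the flap.
- **Robot:** the arm was about 13 cm clear of the handle, and the force reading was near zero.

**What disagreed:** the scene camera placed the held beakers 1.5–2.5 mm off the planned offset. I took values in between, and both went in without noticeable force.

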